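Refit the drive card of the stitching machine

ROBOT

A 7-joint arm with a two-finger parallel gripper is mounted at the origin on the work surface. World frame = base frame: x ahead of the robot, y to its left, z up, the work surface at z = 0. Lengths are in mm, angles in rad, forces in N, time in s.
With the tool pointing down it reaches from about 400 to 875 mm from the base axis. Payload 4.4 kg.
Tool frame: the origin (TCP) lies between the finger pads; the fingertips stand ctrl.finger_overhang ahead of it and the grasp point (between the pads) lies 11 mm behind it (ctrl.finger_overhang is the distance from the TCP to the fingertips, in mm); z points along the fingers, y is the direction in which the jaws open and shut (so a half turn about z gives the same grasp; the last joint's range is limited). The gripper opens to 85 mm and grips with 20 to 120 N. Pads are 22 mm wide; open, the fingers measure 114 mm over their backs; the gripper's body (76 mm by 85 mm) begins 54 mm behind the grasp point. The pads swing forward as they close: fully open they stand 13 mm farther back than shut.
Start: joints at [-1.367, 0.628, 0.038, 1.517, -0.027, 0.996, -0.02], TCP at [173.226, 626.507, 239.313] pointing down, gripper open.
Joint ranges: [-3.06, 3.06], [-0.37, 2.12], [-1.25, 1.32], [0.18, 2.47], [-1.1, 4.24], [0.23, 1.98], [-2.94, 2.94]. Speed limits (rad/s): [2.57, 2.57, 3.14, 3.14, 3.14, 3.14, 3.14].

INTERFACE

Orientations are given as [roll, pitch, yaw] about the fixed x, y, z axes, in that order (R = Rz(yaw) Ry(pitch) Rx(roll)).
In Python, from cell import ctrl gives the robot as it stands. The module is installed in compiled form; this text tells all that it offers.
- The arm moves only by the tool step_arm, never from a script. Its argument "deltas" is a list that holds one entry, the list of rows, each a list of 7 numbers: the opening, from 0 (shut) to 1 (fully open), then the shift along the world's x, y, z in mm, then the turn, a rotation vector about the world's x, y, z in rad. In form: [[[grip, tx, ty, tz, rx, ry, rz], ...]]. A call has 1 to 10 rows; each row shifts and turns the commanded pose from where the row before left it; what a row does not reach is not made up. A row lasts 1/12 s, in which the tool goes at most 41.7 mm and 7.16 degrees, less where a joint would pass 70% of its speed; a pose out of reach is approached as far as the arm can. A call is refused whole if a number of a shift passes 41.7 or a number of a turn 0.125, either way. A call with a gripper value outside its range is refused whole. The fingers move at their own pace and stop on an object; the grip force is fixed at half the most. Time passes only in rows, so rows that do not move let the fingers close. It gives the time, the measured TCP pose, the force and the opening at its end, in the units of the state.
- ctrl.read_state(): the state, without advancing time (a new reading comes with each control period).
- ctrl.get_image(name): name is "side" or "top"; returns (picture, depth): 420x560x3 uint8, red, green, blue; 420x560 float32, mm along the optical axis (not along the pixel's ray), 0 where there is no reading.
- ctrl.camera_info(name): a dict with "intrinsics" (3x3 intrinsics, pixels), "distortion" ([k1, k2, p1, p2, k3] as OpenCV has them; the pictures are not rectified), "rvec" (rotation vector, rad) and "tvec" (3), from world to camera coordinates, as OpenCV has them. Camera axes: x right, y down, z forward; pixel columns grow to the right and rows downward; lengths in mm; the calibration is good to about 2 mm. A picture is of the moment at which its call begins. camera_info takes no time and is no camera call.
- ctrl.finish_job(): hands the job in, once; it reports no verdict.
The state is a dict: "clock": time; "qpos": joint angles; "qd": joint speeds; "tau": joint torques, N m; "eef_pos": TCP position; "tool_rot": TCP orientation; "force": force on the tool from outside, world axes, zero at the start; "torque": the same for the moment, N m; "width": finger opening in mm.
Only numpy, scipy, OpenCV 4.12 (cv2) and the standard library are available. Lean on these libraries where they do the work, as an engineer would, in place of code of your own. Each camera call takes 0.05 s, during which the arm holds its last target.

TASK

Take the drive card out of the wooden stand and slide it down the two guides of the leaning control box until it rests on the sprung contacts - lower it, do not let it drop. Then swing both ejector levers in as far as they go, parallel with the guides, so that they press the card fully home, and let go. Leave the other things on the bench where they are.

Things in the scene. Friction and masses are not known exactly. Their poses are not given: they have to be found in the camera images.
- card_mid (a point): The loose drive card (0.17-0.35 kg), upright in the wooden stand's slot. Point at its centre, half-way up its 154 mm. Axes: x normal to the board, y along its 120 mm width, z up to the grip. From foot up: board 5 thick, 120 wide, 100 high; aluminium bar 12 thick, 120 wide, 12 high; black grip. Components stand out 17 mm on the +x face, within 35 mm of the centre line. It fits either way round.
- card_grip (a point): Centre of the card's black grip, 133 mm above the card's foot; same axes as card_mid. The grip is 16 mm thick (card x), 44 wide, 42 high (112 to 154 mm above the foot), above the middle of the bar. Take it across its thickness.
- card_foot (a point): Middle of the card's lower edge; same axes as card_mid. In the stand it sits 10 mm above the bench; the stand's slot is 8 mm wide and 35 mm deep (top at 45 mm), closed at both ends, so the card must be lifted straight up by 40 mm or more to clear it.
- guides: Pair of card guides, fixed, leaning 26 degrees: tops away from the robot (towards the box's back). Origin: where card_foot is when fully home. z: up along the guides (the way out); y: towards the left guide; x: normal to the card. A card in place has the same axes (or x and y reversed). Slots at y = +-62 mm, 8 mm wide in x, 2.5 mm sideways play at each edge, from z = 6 to 76 mm, flared to the mouth at 96 mm. Clear above the mouth.
- contacts (a point): Top of the two spring contacts at the foot of the guides, free height: 8 mm above home on the guides' centre line (contacts at y = +-38 mm, 600 N/m each). They hold the lowered card about 5 to 7 mm short of home until the levers press it down.
- lever_left (a joint): Left (+y) lever's angle, rad. 0 (a stop): swung in, arm parallel with guides z, its 37 mm nose over the end of the card's bar, holding the card home. Starts at 1.05 to 1.2: arm swung out to +y, nose clear of the card's path; limit 1.3. Pivot axis along guides x through (0, 84, 117) mm in the guides frame. Friction 0.25 N m: stays where it is left.
- lever_right (a joint): Right ejector lever angle, rad: mirror image of the left, pivot at (0, -84, 117) mm in the guides frame, arm outward to -y when open, 0 when swung in parallel with the guides.
- lever_left_grip (a point): Middle of the black handle of the left lever, on its arm 56 mm from the pivot. Axes x as guides x, z along the arm away from the pivot. The handle is 12 mm thick (along x), 16 mm wide and 42 mm long (38 to 80 mm from the pivot); it can be pinched across x or pushed.
- lever_right_grip (a point): Middle of the black handle of the right lever, 56 mm from its pivot; same shape as the left. Swung out, the levers reach up to 200 mm above the bench, so a card carried over them must be higher than that; swung in, 235 mm.
- tin: Low round metal tin, 64 mm across, 24 mm high. Not to be moved. Origin at the underside's centre.
- brush: Brush 160 mm long, lying behind the control box. Not to be moved. Origin at the underside's centre.
- spool: Grey thread spool 48 mm across, 58 mm high, behind the stand. Not to be moved. Origin at the underside's centre.
- screwdriver: Screwdriver 170 mm long, lying in front of the stand. Not to be moved. Origin at the underside's centre.
- hammer: Hammer 240 mm long, lying at the back. Not to be moved. Origin at the underside's centre.
- jar: Jar 70 mm across, 90 mm high, at the back right. Not to be moved. Origin at the underside's centre.
- last: Wooden shoe last 170 mm long, 88 mm high, at the back left. Not to be moved. Origin at the underside's centre.
- card: The same card; its origin is at card_foot.
Mind the look-alikes: they are no part of the job. What is shaped like the card but turquoise is not meant.

How it is judged (in metres and radians):
On the way:
1. the card has been slid down both guides onto the spring contacts, levers still swung out (x of card_foot in the frame of guides between -0.004 and 0.004 m and y of card_foot in the frame of guides between -0.006 and 0.006 m and angle between the z axis of card_mid and the z axis of guides, either way round below 0.1 rad and angle between the x axis of card_mid and the x axis of guides, either way round below 0.1 rad and z of card_foot in the frame of guides between 0.002 and 0.012 m and value of joint each of lever_left, lever_right above 0.5 rad), for 0.2 s.
At the end, for the whole second after the job is handed in: The card sits in both guides with its foot within 2 mm above (3 mm below) home, within 4 mm (x) and 6 mm (y) of centre and 0.1 rad of the guides' direction, both levers are within 0.1 rad of parallel with the guides, everything at rest (x of card_foot in the frame of guides between -0.004 and 0.004 m and y of card_foot in the frame of guides between -0.006 and 0.006 m and angle between the z axis of card_mid and the z axis of guides, either way round below 0.1 rad and angle between the x axis of card_mid and the x axis of guides, either way round below 0.1 rad and z of card_foot in the frame of guides between -0.003 and 0.002 m and value of joint each of lever_left, lever_right below 0.1 rad and linear speed of card below 0.02 m/s); the robot touches nothing.
It fails at once if the card is dropped or shot down the guides (faster than 0.35 m/s in the last 40 mm) (distance between card_foot and guides below 0.04 m and linear speed of card above 0.35 m/s).
It fails at once if one of the other things on the bench is moved by more than 30 mm (distance of any of tin, brush, spool, screwdriver, hammer, jar, last from where it was at the start of the episode above 0.03 m).
It also fails if it takes over 72 s, if anything falls off the work surface, if the arm or the gripper's body presses on something with over 40 N, if the wrist force passes 120 N, or if a joint passes its speed limit or range.

## Working session

There is one attempt and no reset: what is moved stays moved. The work goes in short steps, Python scripts to look and compute and a tool call to move; the robot and the scene stay as the last step left them, time stands still between calls to the robot, and variables do not carry over. Pictures are saved under pics/ and viewed, and the job is handed in when it is done.

Besides the shell and the picture viewer there is one more tool, called after "Request:" in YAML: its name, and indented under it one key for each argument. step_arm: Moves the arm, as the interface text tells. Its arguments: {"type":"object","properties":{"deltas":{"type":"array"}},"required":["deltas"]}

```bash
mkdir -p pics; ls
python3 - <<'E'
from cell import ctrl
import cv2, numpy as np
for n in ("side","top"):
    im,d=ctrl.get_image(n); cv2.imwrite(f"pics/{n}0.png",im[:,:,::-1]); np.save(f"{n}_d0.npy",d); np.save(f"{n}_i0.npy",im)
    c=ctrl.camera_info(n); print(n,c)
print(ctrl.read_state(), ctrl.finger_overhang)
E
```

```text
pics
side {'intrinsics': array([[517.97383756,   0.        , 281.34804162],
       [  0.        , 517.97383756, 207.82477755],
       [  0.        ,   0.        ,   1.        ]]), 'distortion': array([-0.114608,  0.      ,  0.      ,  0.      ,  0.      ]), 'rvec': array([ 2.10075549, -0.53213422,  0.27506972]), 'tvec': array([-383.89835105,  307.79427108, 1183.87661319])}
top {'intrinsics': array([[484.11232184,   0.        , 272.45984082],
       [  0.        , 484.11232184, 209.97487999],
       [  0.        ,   0.        ,   1.        ]]), 'distortion': array([-0.15434843,  0.        ,  0.        ,  0.        ,  0.        ]), 'rvec': array([ 2.15315281, -2.11201556,  0.22107676]), 'tvec': array([  92.52395782,  564.61082116, 1330.81717384])}
{'clock': 0.1, 'qpos': array([-1.36679086,  0.62924482,  0.03841818,  1.51831776, -0.02700199,
        0.99631351, -0.02001541]), 'qd': array([-7.83278491e-04, -1.64862178e-03,  4.32755172e-04, -1.51625334e-03,
       -6.30117433e-05,  5.23675117e-04,  1.65974458e-03]), 'tau': array([ 2.04711439e-03, -5.64547992e+01,  1.23034202e+00, -1.93976194e+01,
        1.12963887e-02,  5.43280737e-03, -1.83685557e-05]), 'eef_pos': array([173.05570386, 625.93962752, 238.4703536 ]), 'tool_rot': array([-3.13982617e+00,  1.44650574e-06,  2.87179107e+00]), 'force': array([-0.94541414,  0.93558069,  0.57988214]), 'torque': array([-0.0090069 ,  0.015432  , -0.02189012]), 'width': 85.64761645659897} 8.0
```

View pics/side0.png

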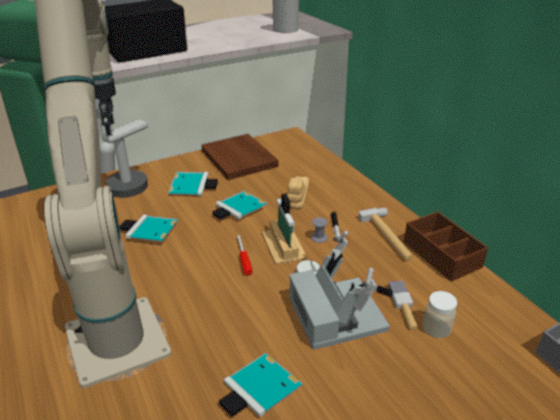

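View pics/top0.png

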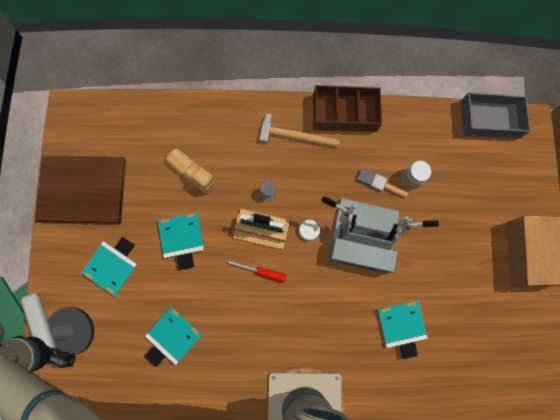

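The real card is the dark green one standing in the wooden stand, at top (262,220) and side (286,220). The four turquoise boards lying flat, at top (110,268), (180,235), (172,335) and (402,325), are look-alikes. I'll enlarge to confirm.

```bash
cat > h.py <<'E'
import numpy as np, cv2
from cell import ctrl
CI={n:ctrl.camera_info(n) for n in("side","top")}
def pose(n):
    c=CI[n]; R=cv2.Rodrigues(c["rvec"])[0]; return R,c["tvec"].reshape(3)
def ray(n,uv):
    c=CI[n]; p=cv2.undistortPoints(np.array(uv,float).reshape(-1,1,2),c["intrinsics"],c["distortion"]).reshape(-1,2)
    return np.c_[p,np.ones(len(p))]
def dep(n,uv,d):
    R,t=pose(n); P=ray(n,uv)*np.asarray(d,float).reshape(-1,1); return (P-t)@R
def plane(n,uv,z):
    R,t=pose(n); C=-R.T@t; D=ray(n,uv)@R; return C+D*((z-C[2])/D[:,2])[:,None]
def proj(n,P):
    c=CI[n]; return cv2.projectPoints(np.array(P,float).reshape(-1,1,3),c["rvec"],c["tvec"],c["intrinsics"],c["distortion"])[0].reshape(-1,2)
def tri(uvs,uvt):
    out=[]
    A=np.zeros((3,3));b=np.zeros(3)
    for n,uv in(("side",uvs),("top",uvt)):
        R,t=pose(n);C=-R.T@t;D=(ray(n,[uv])@R)[0];D/=np.linalg.norm(D);M=np.eye(3)-np.outer(D,D);A+=M;b+=M@C
    return np.linalg.solve(A,b)
def crop(im,u0,v0,w,h,s,f):
    cv2.imwrite(f,cv2.resize(im[v0:v0+h,u0:u0+w,::-1],None,fx=s,fy=s,interpolation=cv2.INTER_CUBIC))
def cloud(n,im,d):
    v,u=np.nonzero(d>0); P=dep(n,np.c_[u,v],d[v,u]); o=np.full(d.shape+(3,),np.nan); o[v,u]=P; return o
E
python3 - <<'E'
from h import *
s=np.load("side_i0.npy");t=np.load("top_i0.npy")
crop(s,255,185,70,80,7,"pics/c1.png"); crop(t,225,195,75,60,8,"pics/c2.png")
crop(s,280,225,115,120,5,"pics/c3.png"); crop(t,315,185,130,95,6,"pics/c4.png")
d=np.load("top_d0.npy"); C=cloud("top",t,d)
for r in (120,160,215,220,300): print([C[r,c].round(0).tolist() for c in (200,262,300,330)])
E
```

```text
[[852.0, 332.0, -4.0], [854.0, 140.0, 2.0], [860.0, 22.0, -6.0], [860.0, -71.0, 0.0]]
[[721.0, 324.0, 4.0], [725.0, 137.0, 2.0], [730.0, 21.0, -4.0], [731.0, -70.0, -0.0]]
[[553.0, 317.0, 0.0], [527.0, 133.0, 167.0], [559.0, 21.0, -0.0], [561.0, -69.0, 2.0]]
[[538.0, 316.0, 1.0], [515.0, 132.0, 160.0], [544.0, 20.0, -0.0], [546.0, -69.0, -2.0]]
[[304.0, 306.0, 7.0], [308.0, 128.0, 1.0], [310.0, 18.0, -0.0], [311.0, -69.0, 0.0]]
```

View pics/c1.png

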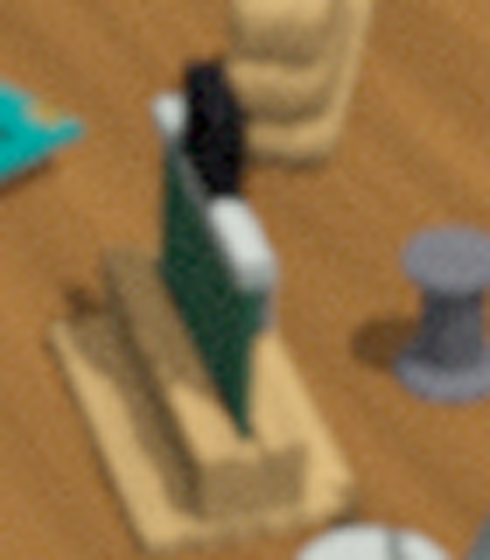

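View pics/c2.png

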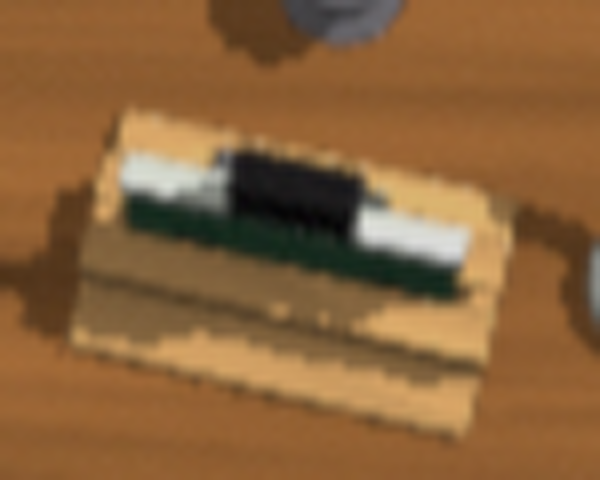

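View pics/c3.png

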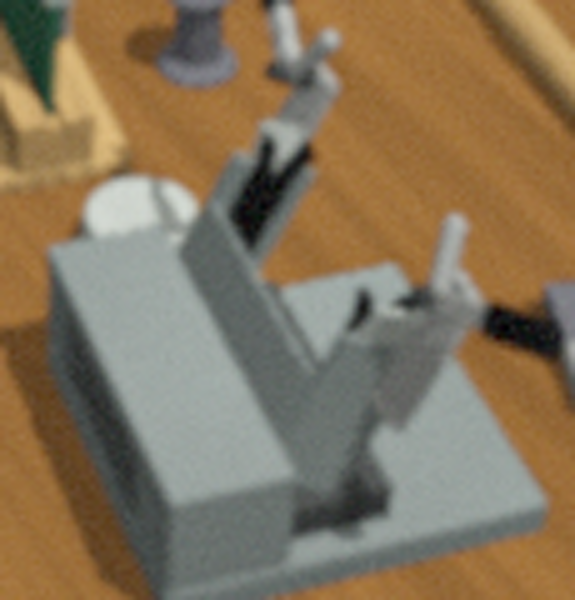

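View pics/c4.png

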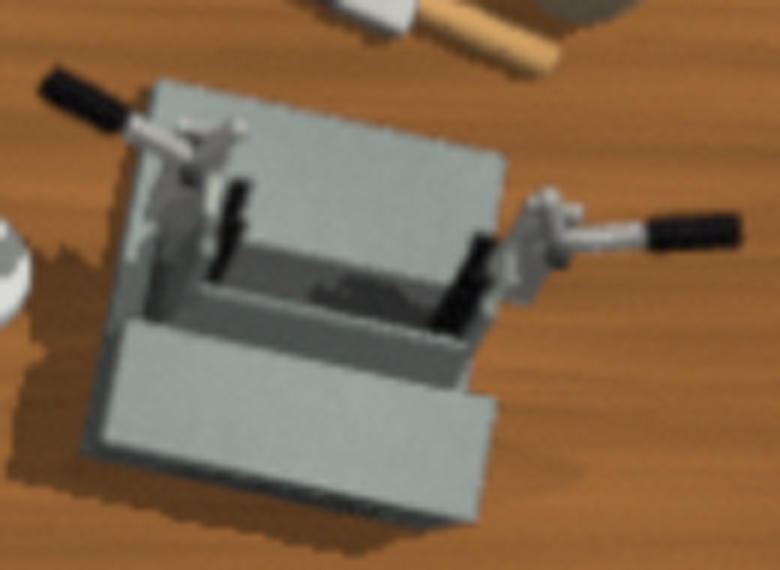

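Confirmed. The dark green card stands in the stand, with its black grip at top (262,219), and the turquoise ones lie flat. Next I'll measure the card and the box.

Run:
```python
from h import *
s=np.load("side_i0.npy");t=np.load("top_i0.npy");d=np.load("top_d0.npy");C=cloud("top",t,d)
ds=np.load("side_d0.npy");S=cloud("side",s,ds)
crop(t,345,200,70,60,11,"pics/c5.png"); crop(s,318,240,65,75,8,"pics/c6.png")
# card by colour in top view
hsv=cv2.cvtColor(t,cv2.COLOR_RGB2HSV).astype(int)
W=np.zeros(d.shape,bool);W[205:240,235:292]=1
V=hsv[...,2];Sa=hsv[...,1]
white=W&(V>165)&(Sa<50); black=W&(V<60)&(C[...,2]>140)
for nm,m,z in(("bar",white,122),("grip",black,164)):
    v,u=np.nonzero(m); P=plane("top",np.c_[u,v],z)
    r=cv2.minAreaRect(P[:,:2].astype(np.float32)); print(nm,m.sum(),r, "depth z med",np.nanmedian(C[m][:,2]), np.nanmedian(C[m],0))
    q=P[:,:2]-P[:,:2].mean(0); w,E=np.linalg.eigh(q.T@q); print(E[:,1],np.degrees(np.arctan2(E[1,1],E[0,1])))
# box: height map regions
for z0,z1 in((8,25),(25,60),(60,80),(80,100)):
    m=np.zeros(d.shape,bool);m[195:275,325:402]=1
    m&=(C[...,2]>z0)&(C[...,2]<z1)&(Sa<60); 
    r=cv2.minAreaRect(C[m][:,:2].astype(np.float32)); print(z0,z1,m.sum(),np.nanmedian(C[m],0),r)
```

```text
bar 93 ((520.5440063476562, 134.40798950195312), (117.11151123046875, 10.910380363464355), 77.7104721069336) depth z med 121.3223009464 [516.29922276 105.40820646 121.32230095]
[0.21218007 0.97723059] 77.74985949974861
grip 96 ((518.731201171875, 134.28591918945312), (41.2216911315918, 15.402984619140625), 76.97074127197266) depth z med 162.53706968277692 [519.22254688 134.9686583  162.53706968]
[0.24136168 0.97043523] 76.03307829485993
8 25 1160 [ 554.82910616 -185.30374828   18.91309082] ((500.493896484375, -166.9235076904297), (178.97410583496094, 190.46524047851562), 78.52835083007812)
25 60 485 [ 503.81008046 -164.97896227   39.16440115] ((497.78948974609375, -164.63278198242188), (171.53756713867188, 189.4562225341797), 76.30297088623047)
60 80 1025 [ 435.56180576 -150.83173599   77.39641777] ((456.4570617675781, -159.49989318847656), (181.47348022460938, 107.06643676757812), 75.84674072265625)
80 100 698 [ 455.65222349 -154.75194267   82.53999158] ((462.10430908203125, -157.1727752685547), (178.1364288330078, 108.6252212524414), 78.86573028564453)
```

View pics/c5.png

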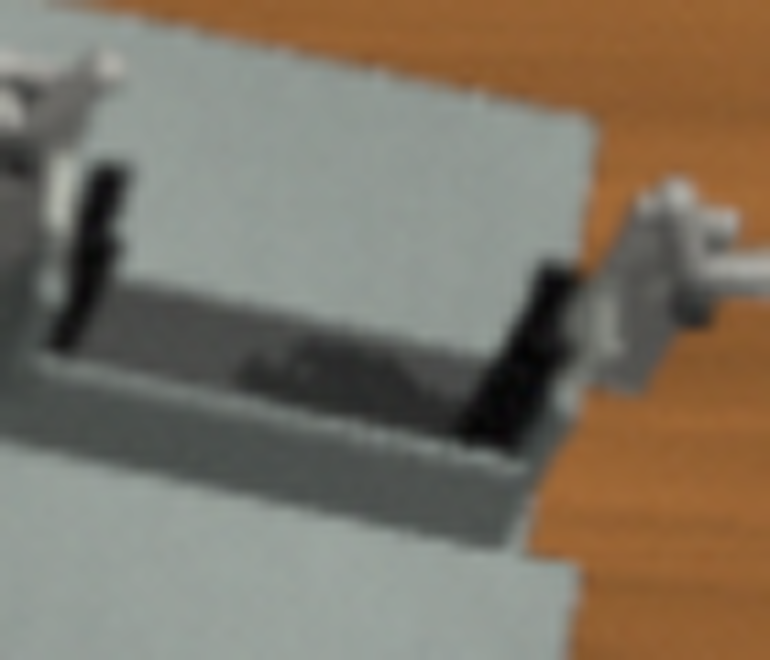

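View pics/c6.png

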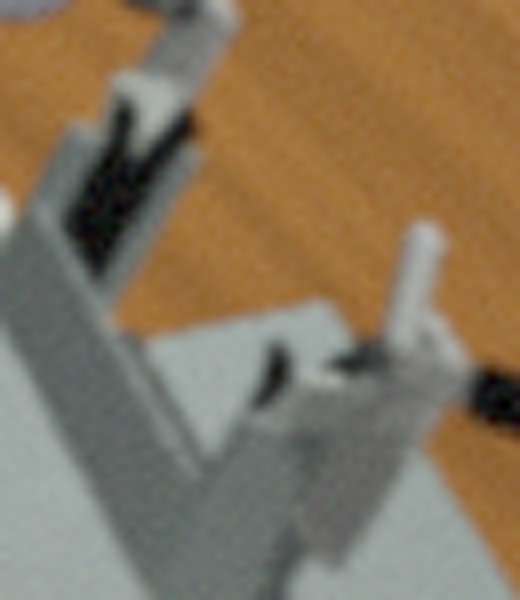

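Run:
```python
from h import *
res={}
I={n:np.load(f"{n}_i0.npy") for n in("side","top")};D={n:np.load(f"{n}_d0.npy") for n in I}
wins={"L":{"side":(326,208,346,232),"top":(315,190,340,212)},"R":{"side":(374,282,394,302),"top":(420,214,442,232)}}
for k in wins:
    ends={}
    for n,(a,b,c,d) in wins[k].items():
        V=I[n].max(2); m=np.zeros(V.shape,np.uint8); m[b:d,a:c]=(V[b:d,a:c]<65)
        nn,lab,st,cen=cv2.connectedComponentsWithStats(m); j=1+np.argmax(st[1:,4]); m=lab==j
        v,u=np.nonzero(m); cl=cloud(n,I[n],D[n])[m]
        q=np.c_[u,v]-np.array([u.mean(),v.mean()]); w,E=np.linalg.eigh(q.T@q); p=q@E[:,1]
        c0=np.array([u.mean(),v.mean()]); e=[c0+E[:,1]*x for x in(p.min()-.5,p.max()+.5)]
        mid=(e[0]+e[1])/2; ends[n]=(mid,e,cen[j])
        print(k,n,st[j],cen[j],mid,e,"depth med",np.nanmedian(cl,0).round(1))
    P=tri(ends["side"][2],ends["top"][2]); print("tri centroid",P, "reproj",[ (proj(n,P)[0]-ends[n][2]).round(2) for n in ends])
    res[k]=P
L,R=res["L"],res["R"]
```

```text
L side [331 213   6  13  53] [333.64150943 218.50943396] [333.68962687 218.80877217] [array([332.65749565, 212.38789154]), array([334.7217581, 225.2296528])] depth med [558.2 -45.  186.1]
L top [322 197  15  10  81] [328.83950617 201.60493827] [328.73660972 201.55074559] [array([335.9167523 , 205.33232571]), array([321.55646715, 197.76916547])] depth med [563.  -39.7 185.4]
tri centroid [562.72746818 -40.23054022 181.29225836] reproj [array([ 0.36, -0.09]), array([-0.15,  0.31])]
R side [377 286  15  11 101] [384.48514851 290.79207921] [384.27858308 290.71844915] [array([392.38362467, 293.60748379]), array([376.1735415 , 287.82941451])] depth med [ 504.1 -317.1  189. ]
R top [423 221  15   6  83] [429.95180723 223.46987952] [429.99725518 223.46618989] [array([437.65141226, 222.84479823]), array([422.34309809, 224.08758156])] depth med [ 509.6 -306.9  189.2]
tri centroid [ 511.20201017 -309.8574613   180.75130726] reproj [array([-0.08,  0.02]), array([ 0.03, -0.06])]
```

Run:
```python
from h import *
t=np.load("top_i0.npy");d=np.load("top_d0.npy");C=cloud("top",t,d)
hsv=cv2.cvtColor(t,cv2.COLOR_RGB2HSV).astype(int)
# block top height, base height
for nm,(a,b,c,e) in {"blocktop":(340,245,385,258),"base":(365,205,392,213)}.items(): print(nm,np.nanmedian(C[b:e,a:c,2]))
# ridge wall top: points
f=lambda x,y:(315+x/6-.4,185+y/6-.4)
zb=np.nanmedian(C[245:258,340:385,2]);za=np.nanmedian(C[205:213,365:392,2])
# sub-pixel edges: base back edge (grey->wood, saturation step), block rear/front edge
S=hsv[...,1].astype(float)
pts=[]
for u in range(348,396):
    col=S[195:216,u]; i=np.nonzero((col[:-1]>85)&(col[1:]<=85))[0]
    if len(i): i=i[-1]; pts.append((u,195+i+(col[i]-85)/(col[i]-col[i+1])))
P=plane("top",pts,za)[:,:2]
def ang(P):
    vx,vy,x,y=cv2.fitLine(P.astype(np.float32),cv2.DIST_HUBER,0,.01,.01).ravel(); 
    return np.degrees(np.arctan2(vy,vx))%180,(x,y),np.std((P-[x,y])@[-vy,vx])
print("base back",len(pts),ang(P))
# block: mask bright grey z near zb
m=np.zeros(d.shape,np.uint8); m[230:275,325:402]=((hsv[...,1]<45)&(hsv[...,2]>130))[230:275,325:402]
n,lab,st,cen=cv2.connectedComponentsWithStats(m); j=1+np.argmax(st[1:,4]); print(st[j])
v,u=np.nonzero(lab==j); r=cv2.minAreaRect(plane("top",np.c_[u,v],zb)[:,:2].astype(np.float32)); print("block top",zb,r)
for k in("rear","front"):
    pp=[]
    for uu in range(336,394):
        vv=v[u==uu]
        if len(vv)>10: pp.append((uu,vv.min()-.5 if k=="rear" else vv.max()+.5))
    print(k,len(pp),ang(plane("top",pp,zb)[:,:2]))
# side view black prong crops
```

```text
blocktop 79.04428496129485
base 17.750456447062803
base back 48 (np.float32(78.56049), (np.float32(589.0071), np.float32(-210.70235)), np.float64(0.21791832662910177))
[ 333  239   65   33 1261]
block top 79.04428496129485 ((439.7462463378906, -155.96229553222656), (176.6518096923828, 62.768516540527344), 78.6535873413086)
rear 58 (np.float32(78.84026), (np.float32(466.00348), np.float32(-152.14926)), np.float64(1.3780933022903998))
front 58 (np.float32(78.28925), (np.float32(408.58453), np.float32(-152.4534)), np.float64(0.7883654528717344))
```

```bash
cat > gf.py <<'E'
import numpy as np
from scipy.spatial.transform import Rotation as Rot
def GR(yaw=np.radians(-11.4)): return (Rot.from_euler('z',yaw)*Rot.from_euler('y',np.radians(26))).as_matrix()
def G(O,P,yaw=np.radians(-11.4)): return np.asarray(O)+np.atleast_2d(P)@GR(yaw).T
def lev(s,th,r): # s=+1 left
    return [0,s*(84+r*np.sin(th)),117+r*np.cos(th)]
E
cat > fit.py <<'E'
from h import *; from gf import *
from scipy.optimize import least_squares
# obs: (name, view, uv)
ob=[("L38","top",(335.9,205.3)),("L80","top",(321.6,197.8)),("L56","side",(333.6,218.5)),
("R38","top",(422.3,224.1)),("R80","top",(437.7,222.8)),("R38","side",(376.2,287.8)),("R80","side",(392.4,293.6))]
def model(p):
    O=p[:3];out=[]
    for k,v,uv in ob:
        s=1 if k[0]=="L" else -1; out.append(proj(v,G(O,[lev(s,p[3] if s>0 else p[4],float(k[1:])*(59/56 if k[1:]=="56" else 1))],p[5]))[0]-uv)
    return np.array(out).ravel()
r=least_squares(model,[478,-163,55,1.1,1.1,np.radians(-11.4)],loss="soft_l1")
print(r.x.round(3),np.degrees(r.x[5]));print(r.fun.reshape(-1,2).round(2))
from scipy.linalg import inv
print(np.sqrt(np.diag(inv(r.jac.T@r.jac))).round(2))
E
python3 fit.py
python3 - <<'E'
from h import *; from gf import *
O=[478,-163,55]
t=np.load("top_i0.npy");s=np.load("side_i0.npy")
for n,im,(u0,v0,w,h,k) in(("top",t,(315,185,130,80,6)),("side",s,(315,200,85,100,6))):
    big=cv2.resize(im[v0:v0+h,u0:u0+w,::-1],None,fx=k,fy=k,interpolation=cv2.INTER_CUBIC)
    for P,col in [([0,84,117],(0,0,255)),([0,-84,117],(0,0,255)),([0,62,96],(0,255,0)),([0,-62,96],(0,255,0)),([0,62,6],(255,0,0)),([0,-62,6],(255,0,0)),([0,0,0],(255,0,255)),(lev(1,1.15,56),(0,255,255)),(lev(-1,1.15,56),(0,255,255))]:
        q=((proj(n,G(O,[P]))[0]-[u0,v0]+.5)*k).astype(int); cv2.circle(big,tuple(q),4,col,-1)
    cv2.imwrite(f"pics/ov_{n}.png",big)
E
```

```text
[ 4.75979e+02 -1.63185e+02  5.35510e+01  1.13900e+00  1.13100e+00
 -1.91000e-01] -10.914990459672246
[[-0.95  0.06]
 [ 0.41  0.47]
 [ 0.4  -0.05]
 [-0.3  -0.25]
 [ 0.47  0.16]
 [ 2.03  0.22]
 [-1.6  -0.25]]
[1.72 1.51 2.7  0.07 0.04 0.01]
```

View pics/ov_top.png

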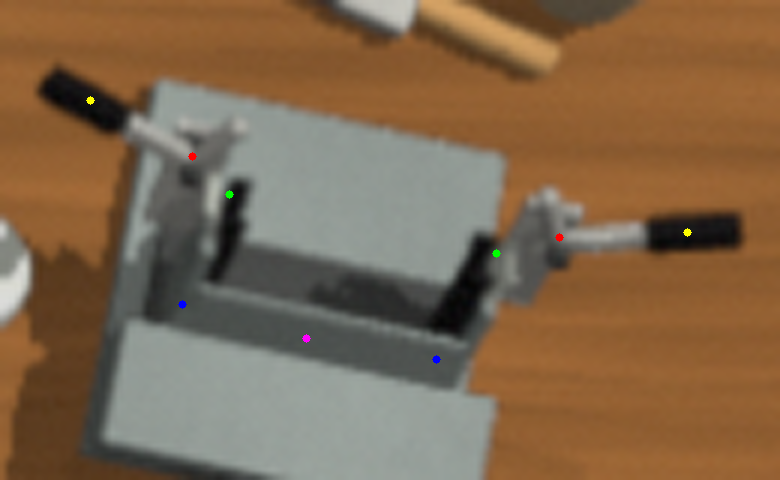

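View pics/ov_side.png

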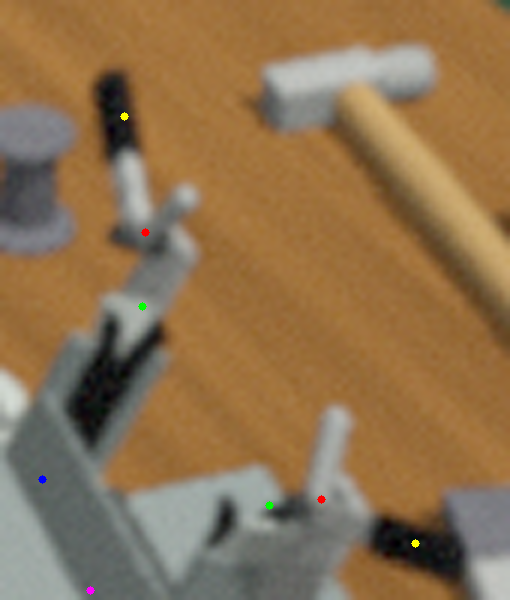

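Pose estimates:
- Card grip at about (519.5, 134.3), card yaw −12.4°.
- Guides origin at about (477, −163, 54.5), yaw −11.3°, levers at about 1.14 rad.

I'm moving above the card.

Request:
step_arm:
  deltas:
    - [[1,23,-32.8,0,0,0,-0.1012],[1,23,-32.8,0,0,0,-0.1012],[1,23,-32.8,0,0,0,-0.1012],[1,23,-32.8,0,0,0,-0.1012],[1,23,-32.8,0,0,0,-0.1012],[1,23,-32.8,0,0,0,-0.1012],[1,23,-32.8,0,0,0,-0.1012],[1,23,-32.8,0,0,0,-0.1012]]

```text
clock: 0.77
eef_pos: [357.8, 362.3, 239.2]
tool_rot: [-3.141, 0.0, 2.058]
force: [-0.2, 0.7, -0.3]
width: 85.5
```

Request:
step_arm:
  deltas:
    - [[1,23,-32.8,0,0,0,-0.1012],[1,23,-32.8,0,0,0,-0.1012],[1,23,-32.8,0,0,0,-0.1012],[1,23,-32.8,0,0,0,-0.1012],[1,23,-32.8,0,0,0,-0.1012],[1,23,-32.8,0,0,0,-0.1012],[1,23,-32.8,0,0,0,-0.1012],[1,0,0,0,0,0,0]]

```text
clock: 1.43
eef_pos: [522.8, 125.4, 239.9]
tool_rot: [3.135, 0.004, 1.339]
force: [0.9, -0.9, 1.1]
width: 85.6
```

Request:
step_arm:
  deltas:
    - [[1,0,0,0,0,0,0],[1,0,0,0,0,0,0],[1,0,0,0,0,0,0]]

```text
clock: 1.68
eef_pos: [517.2, 136.1, 238.9]
tool_rot: [-3.14, -0.0, 1.357]
force: [-0.1, 0.2, 0.2]
width: 85.5
```

Run:
```python
from h import *
print(ctrl.read_state())
for n in("side","top"):
    im,d=ctrl.get_image(n); crop(im,*((250,140,80,100,6) if n=="side" else (225,190,90,70,8)),f"pics/a_{n}.png")
```

```text
{'clock': 1.6833, 'qpos': array([-0.62865835,  0.50252547,  0.47587988,  1.84770151, -0.29617631,
        0.86279908, -0.22237654]), 'qd': array([-0.01186299, -0.00554731, -0.00140124, -0.00163991,  0.00094897,
       -0.00246157,  0.00118094]), 'tau': array([ 8.36408213e-01, -4.40625143e+01,  5.83747655e+00, -1.67999554e+01,
        5.45545842e-02, -1.64855446e-02,  2.92025220e-05]), 'eef_pos': array([517.21492945, 136.10997442, 238.93551019]), 'tool_rot': array([-3.14001490e+00, -4.99792877e-04,  1.35665779e+00]), 'force': array([-0.07452043,  0.22885862,  0.19973669]), 'torque': array([ 0.0070086 , -0.02274984,  0.0373324 ]), 'width': 85.54486937772333}
```

View pics/a_side.png

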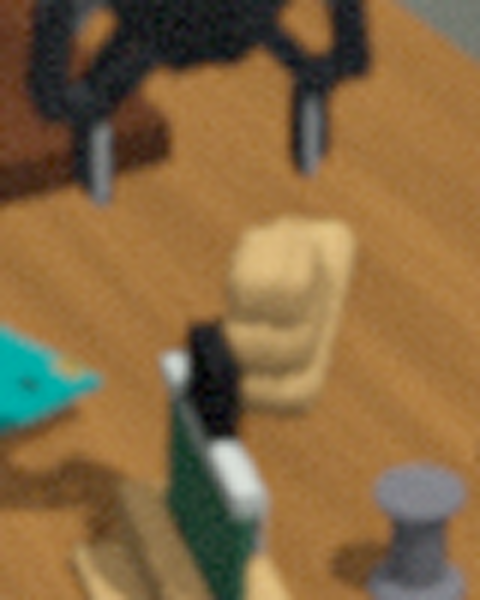

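View pics/a_top.png

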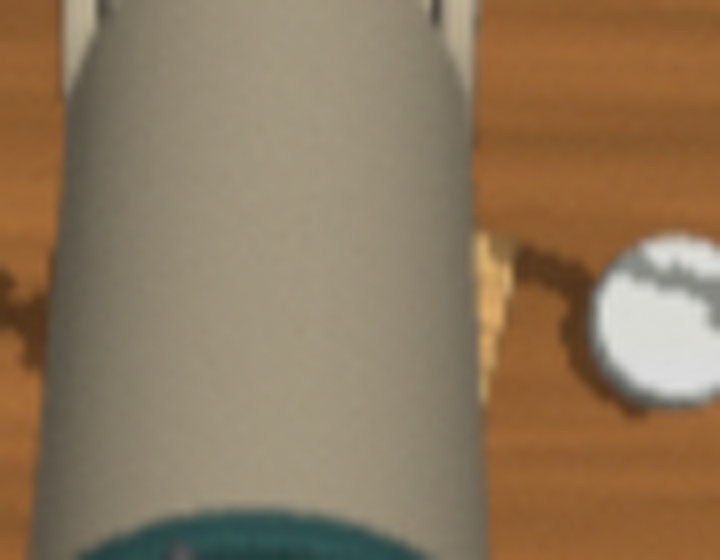

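Request:
step_arm:
  deltas:
    - [[1,0.3,-0.3,-14,0,0,0],[1,0.2,-0.2,-14,0,0,0],[1,0.2,-0.2,-14,0,0,0],[1,0.2,-0.2,-14,0,0,0],[1,0.2,-0.2,-14,0,0,0],[1,0.2,-0.2,-12,0,0,0],[1,0.2,0,-12,0,0,0],[1,0.2,0,-12,0,0,0],[0.6,0,0,0,0,0,0],[0.5,0,0,0,0,0,0]]

```text
clock: 2.62
eef_pos: [519.3, 134.0, 133.1]
tool_rot: [-3.14, 0.0, 1.355]
force: [0.4, 0.2, 0.2]
width: 64.1
```

Request:
step_arm:
  deltas:
    - [[0.4,0,0,0,0,0,0],[0.3,0,0,0,0,0,0]]

```text
clock: 2.78
eef_pos: [520.4, 133.7, 134.2]
tool_rot: [3.14, -0.001, 1.354]
force: [-0.3, -0.0, 0.1]
width: 38.8
```

Run:
```python
from h import *
s=ctrl.read_state();print(s["eef_pos"],s["width"])
im,d=ctrl.get_image("side"); crop(im,250,160,80,100,6,"pics/b_side.png")
```

```text
[520.40417351 133.6720758  134.15619945] 38.82432431585466
```

View pics/b_side.png

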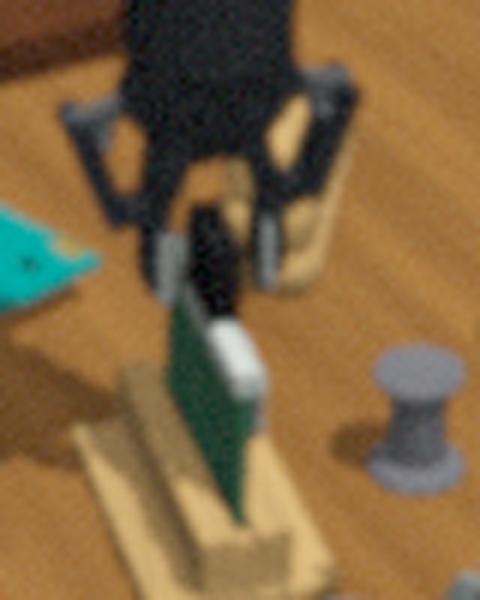

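The grip is centred between the pads, so I'll close.

Request:
step_arm:
  deltas:
    - [[0,0,0,0,0,0,0],[0,0,0,0,0,0,0],[0,0,0,0,0,0,0],[0,0,0,0,0,0,0],[0,0,0,0,0,0,0],[0,0,0,0,0,0,0]]

```text
clock: 3.33
eef_pos: [517.8, 134.0, 134.1]
tool_rot: [-3.137, -0.001, 1.355]
force: [-4.6, 1.8, 7.7]
width: 14.8
```

Request:
step_arm:
  deltas:
    - [[0,-1,0,4,0,0,0],[0,-1,0,8,0,0,0],[0,0,0,8,0,0,0],[0,0,0,10,0,0,0],[0,0,0,10,0,0,0],[0,0,0,12,0,0,0]]

```text
clock: 3.83
eef_pos: [518.5, 133.0, 186.5]
tool_rot: [3.14, -0.0, 1.353]
force: [0.2, -0.2, -2.8]
width: 15.9
```

Run:
```python
from h import *
s=ctrl.read_state();print(s["eef_pos"],s["width"],s["force"],s["torque"])
im,d=ctrl.get_image("side"); crop(im,240,120,90,130,5,"pics/l_side.png")
```

```text
[518.54605219 133.00677442 186.50067953] 15.86684709162306 [ 0.15775367 -0.15690773 -2.83357213] [ 0.01072254 -0.01507411 -0.05273093]
```

View pics/l_side.png

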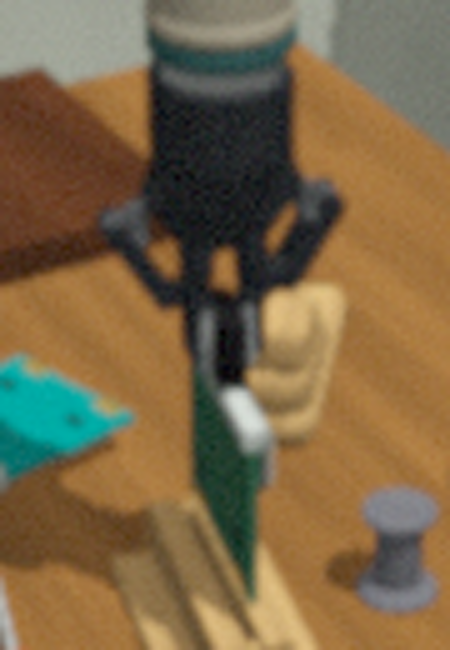

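Request:
step_arm:
  deltas:
    - [[0,0,0,14,0,0,0],[0,0,0,20,0,0,0],[0,0,0,20,0,0,0],[0,0,0,20,0,0,0],[0,0,0,20,0,0,0],[0,0,0,20,0,0,0],[0,0,0,20,0,0,0],[0,0,0,14,0,0,0],[0,0,0,10,0,0,0],[0,0,0,0,0,0,0]]

```text
clock: 4.72
eef_pos: [519.4, 133.1, 345.7]
tool_rot: [3.137, -0.003, 1.353]
force: [0.5, 0.3, -2.5]
width: 15.7
```

Request:
step_arm:
  deltas:
    - [[0,2.7,-12.2,0,0,0,0],[0,4,-20,0,0,0,0],[0,5,-24,0,0,0,0],[0,5,-24,0,0,0,0],[0,5,-24,0,0,0,0],[0,5,-24,0,0,0,0],[0,5,-24,0,0,0,0],[0,5,-24,0,0,0,0],[0,5,-24,0,0,0,0],[0,5,-24,0,0,0,0]]

```text
clock: 5.55
eef_pos: [563.8, -93.3, 341.8]
tool_rot: [-3.139, 0.001, 1.353]
force: [0.8, 0.2, -2.1]
width: 14.9
```

Request:
step_arm:
  deltas:
    - [[0,5,-24,0,0,0,0.019],[0,5,-24,0,0.0178,0.089,0],[0,5,-20,0,0.0178,0.089,0],[0,4,-16,0,0.0178,0.089,0],[0,2,-9.8,0,0.0178,0.089,0],[0,0,0,0,0.0178,0.089,0],[0,0,0,0,0,0,0],[0,0,0,0,0,0,0],[0,0,0,0,0,0,0]]

```text
clock: 6.3
eef_pos: [585.2, -185.1, 342.8]
tool_rot: [-2.689, 0.0, 1.372]
force: [-0.3, -0.1, -1.6]
width: 15.3
```

Request:
step_arm:
  deltas:
    - [[0,0,0,-8,0,0,0],[0,0,0,-12,0,0,0],[0,0,0,-14,0,0,0],[0,0,0,-14,0,0,0],[0,0,0,-10,0,0,0],[0,0,0,-3,0,0,0],[0,0,0,0,0,0,0],[0,0,0,0,0,0,0]]

```text
clock: 6.97
eef_pos: [585.7, -184.7, 283.3]
tool_rot: [-2.689, 0.0, 1.373]
force: [0.5, 0.7, -3.5]
width: 15.4
```

Run:
```python
from h import *
s=ctrl.read_state();print(s["eef_pos"],s["tool_rot"],s["width"],s["force"],s["torque"])
for n in("side","top"):
    im,d=ctrl.get_image(n); np.save(f"{n}_i1.npy",im);np.save(f"{n}_d1.npy",d)
    crop(im,*((290,140,110,150,4) if n=="side" else (315,170,130,90,6)),f"pics/h_{n}.png")
```

```text
[ 585.71337779 -184.7341516   283.25250209] [-2.68924020e+00  3.43576895e-04  1.37307043e+00] 15.381856955074516 [ 0.51832538  0.65964235 -3.50569863] [-0.08895505 -0.71094443  0.00340849]
```

View pics/h_side.png

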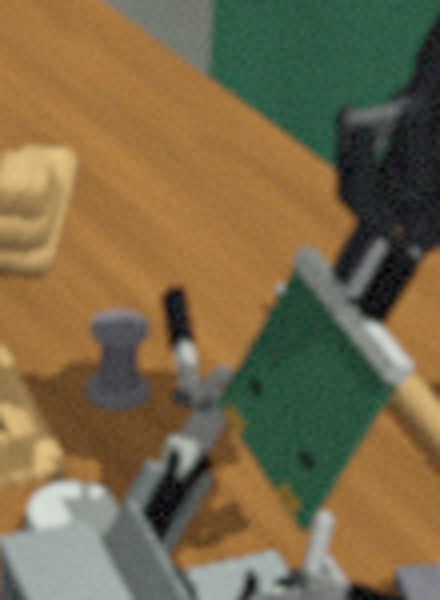

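View pics/h_top.png

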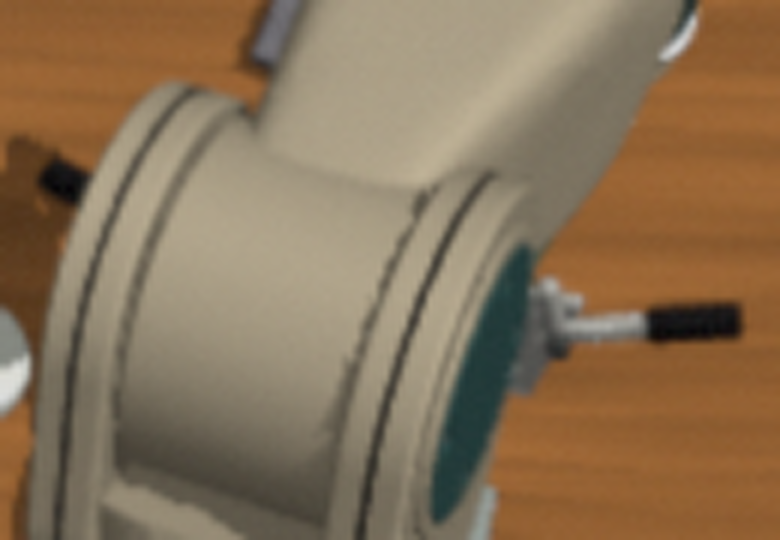

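Run:
```python
from h import *; from gf import *
im=np.load("side_i1.npy"); k=8;u0,v0,w,h=318,215,75,75
T=Rot.from_euler('xyz',[-2.68924,0.00034,1.37307]).as_matrix(); p=np.array([585.7,-184.7,283.25])
big=cv2.resize(im[v0:v0+h,u0:u0+w,::-1],None,fx=k,fy=k,interpolation=cv2.INTER_CUBIC)
def dot(P,c,r=3):
    q=((proj("side",P)[0]-[u0,v0]+.5)*k).astype(int); cv2.circle(big,tuple(q.tolist()),r,c,-1)
# card: x_c=tool y, y_c=tool x, z_c=-tool z ; foot = p+124*toolz
Rc=np.c_[T[:,1],T[:,0],-T[:,2]]; F=p+124*T[:,2]
for P in([-2.5,60,0],[-2.5,-60,0],[2.5,60,0],[2.5,-60,0]): dot(F+Rc@np.array(P),(0,0,255))
O=np.array([477,-163,54.5]); yaw=np.radians(-11.3)
print("foot in guides",(GR(yaw).T@(F-O)).round(2))
for s in(1,-1):
  for x in(-4,4):
    for z in(6,76): dot(G(O,[[x,s*62,z]],yaw)[0],(255,0,0))
    dot(G(O,[[x*2,s*62,96]],yaw)[0],(0,255,0))
  dot(G(O,[[0,s*84,117]],yaw)[0],(0,255,255))
cv2.imwrite("pics/h2.png",big)
```

```text
foot in guides [-4.7000e-01  1.0000e-02  1.3019e+02]
```

View pics/h2.png

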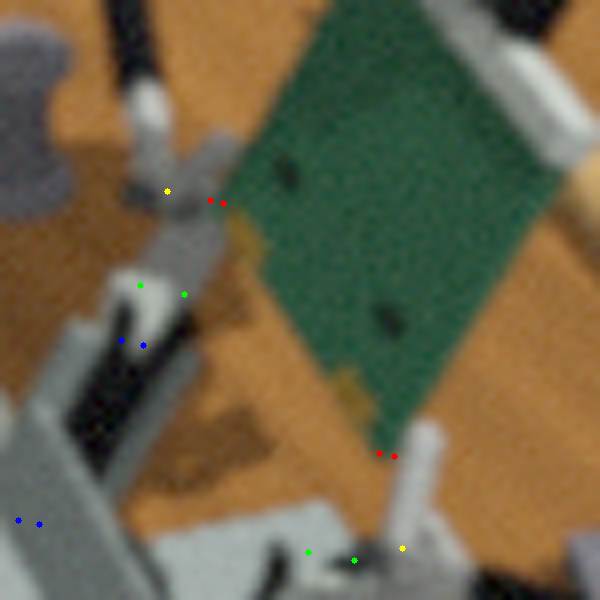

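Run:
```python
from h import *; from gf import *
im=np.load("side_i1.npy"); k=7;u0,v0,w,h=335,190,80,85
T=Rot.from_euler('xyz',[-2.68924,0.00034,1.37307]).as_matrix(); p=np.array([585.7,-184.7,283.25])
big=cv2.resize(im[v0:v0+h,u0:u0+w,::-1],None,fx=k,fy=k,interpolation=cv2.INTER_CUBIC)
Rc=np.c_[T[:,1],T[:,0],-T[:,2]]; F=p+124*T[:,2]
px=lambda P:tuple(((proj("side",F+Rc@np.array(P,float))[0]-[u0,v0]+.5)*k).astype(int).tolist())
c=[[-2.5,60,0],[-2.5,60,100],[-2.5,-60,100],[-2.5,-60,0]]
for i in range(4): cv2.line(big,px(c[i]),px(c[(i+1)%4]),(0,0,255),1)
cv2.imwrite("pics/h3.png",big)
# green mask edges, line fits -> 3D on the card face plane, expressed in card frame
hsv=cv2.cvtColor(im,cv2.COLOR_RGB2HSV).astype(int)
m=((hsv[...,0]>60)&(hsv[...,0]<90)&(hsv[...,1]>110)&(hsv[...,2]<130)); m[:, :335]=0;m[:195]=0;m[278:]=0;m[:,400:]=0
R,t=pose("side");C=-R.T@t
n=Rc[:,0];P0=F-2.5*n
v,u=np.nonzero(m);D=ray("side",np.c_[u,v])@R;X=C+D*(((P0-C)@n)/(D@n))[:,None];q=(X-F)@Rc
for a,b in((10,20),(20,40),(40,60),(60,80),(80,95)):
    s=(q[:,2]>a)&(q[:,2]<b); print(a,b,np.percentile(q[s,1],[1,99]).round(1))
for a,b in((-55,-40),(-40,-20),(-20,0),(0,20),(20,40),(40,55)):
    s=(q[:,1]>a)&(q[:,1]<b); print("y",a,b,np.percentile(q[s,2],[1,99]).round(1))
```

```text
10 20 [-59.   51.4]
20 40 [-59.4  50.9]
40 60 [-59.6  50.5]
60 80 [-58.9  50.5]
80 95 [-60.3  49.1]
y -55 -40 [11.4 91.6]
y -40 -20 [ 8.1 91.7]
y -20 0 [ 4.2 91.5]
y 0 20 [ 4.2 91. ]
y 20 40 [12.2 91.2]
y 40 55 [ 8.2 91.5]
```

View pics/h3.png

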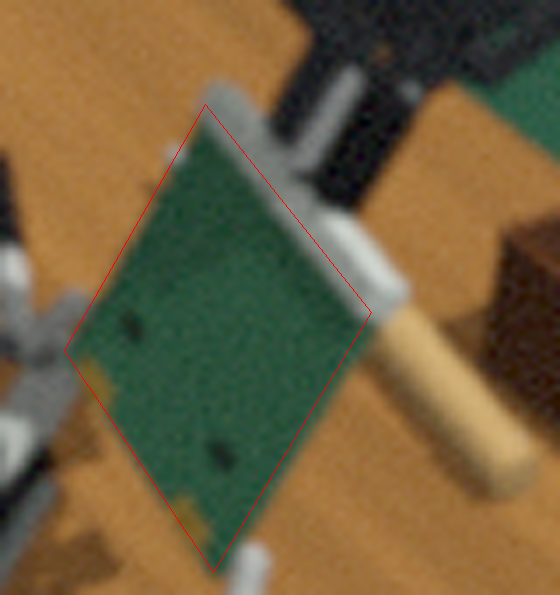

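```bash
cat > prof.py <<'E'
from h import *; from gf import *
from scipy.ndimage import map_coordinates
def prof(im,n,P0,P1,N=200,ch=0):
    s=np.linspace(0,1,N);X=np.array(P0)+(np.array(P1)-np.array(P0))*s[:,None]
    q=proj(n,X); return map_coordinates(im[...,ch].astype(float),[q[:,1],q[:,0]],order=1)
def cross(vals,s,lo=None,hi=None):
    i=np.argmax(np.abs(np.gradient(np.convolve(np.pad(vals,5,'edge'),np.ones(11)/11,'valid')))); a=np.median(vals[max(0,i-45):max(1,i-20)]);b=np.median(vals[i+20:i+45]);m=(a+b)/2
    sg=np.sign(vals-m);j=np.nonzero(np.diff(sg))[0]
    if len(j)==0:return np.nan
    j=j[np.argmin(abs(j-i))];return s[j]+(m-vals[j])/(vals[j+1]-vals[j])*(s[j+1]-s[j])
E
python3 - <<'E'
from prof import *
im=np.load("side_i1.npy")
T=Rot.from_euler('xyz',[-2.68924,0.00034,1.37307]).as_matrix(); p=np.array([585.7,-184.7,283.25])
Rc=np.c_[T[:,1],T[:,0],-T[:,2]]; F=p+124*T[:,2]
s=np.linspace(-15,15,200)
for sd in(1,-1):
    o=[]
    for z in(20,30,40,50,60,70,80):
        v=prof(im,"side",F+Rc@np.array([-2.5,sd*60+s[0],z]),F+Rc@np.array([-2.5,sd*60+s[-1],z])); o.append(sd*60+cross(v,s))
    print(sd,np.round(o,1))
o=[]
for y in(-45,-25,-10,0,10,25,40):
    v=prof(im,"side",F+Rc@np.array([-2.5,y,-15]),F+Rc@np.array([-2.5,y,15])); o.append(cross(v,s))
print("foot z",np.round(o,1))
# block top corners in side view (initial picture)
uv=[(280+52/5,225+248/5),(280+170/5,225+505/5),(280+295/5,225+480/5)]
P=plane("side",uv,79);print(P.round(1))
O=np.array([477,-163,54.5]);yaw=np.radians(-11.3)
B=Rot.from_euler('z',yaw).as_matrix();print("block side corners, in yawed frame",((P-O)@B).round(1))
uvt=[(315+105/6,185+440/6),(315+475/6,185+522/6),(315+495/6,185+400/6),(315+128/6,185+322/6)]
P=plane("top",uvt,79);print("top",((P-O)@B).round(1))
E
```

```text
1 [59.3 56.1 56.7 56.  55.9 57.3 56.8]
-1 [-64.6 -64.8 -63.5 -64.3 -64.6 -64.8 -64.7]
foot z [ 8.2  0.4 -0.7 -0.7 -0.7 -0.8  7.7]
[[ 424.3  -68.8   79. ]
 [ 386.8 -241.8   79. ]
 [ 442.3 -255.6   79. ]]
block side corners, in yawed frame [[-70.1  82.   24.5]
 [-73.  -95.   24.5]
 [-15.9 -97.6  24.5]]
top [[-70.2  86.5  24.5]
 [-71.4 -90.5  24.5]
 [-13.4 -89.9  24.5]
 [-14.2  86.5  24.5]]
```

Run:
```python
from prof import *
O=np.array([477,-163,54.5]);yaw=np.radians(-11.3);B=Rot.from_euler('z',yaw).as_matrix()
s=np.linspace(-15,15,200)
for zz in(79,81):
 for n in("side","top"):
  im=np.load(f"{n}_i0.npy")
  for sd in(1,-1):
    o=[]
    for x in(-62,-54,-46,-38,-30,-22):
        a=O+B@np.array([x,sd*88+s[0],zz-O[2]]);b=O+B@np.array([x,sd*88+s[-1],zz-O[2]])
        o.append(sd*88+np.array([cross(prof(im,n,a,b,ch=c),s) for c in(0,2)]))
    print(zz,n,sd,np.round(o,1).tolist())
  o=[]
  for y in(-60,-30,0,30,60):
    for x0 in(-70,-14):
        a=O+B@np.array([x0+s[0],y,zz-O[2]]);b=O+B@np.array([x0+s[-1],y,zz-O[2]])
        o.append(x0+cross(prof(im,n,a,b,ch=1),s))
  print(zz,n,"x edges",np.round(o,1))
```

```text
79 side 1 [[83.2, 86.7], [97.0, 89.2], [85.3, nan], [87.7, 88.0], [84.7, 85.0], [85.0, 85.6]]
79 side -1 [[-94.3, -94.5], [-93.7, -93.6], [-94.6, -95.1], [-95.2, -95.1], [-94.7, -94.3], [-94.6, -95.8]]
79 side x edges [-74.6 -14.5 -73.5 -14.3 -74.2 -14.5 -73.6 -14.2 -72.9 -13.6]
79 top 1 [[89.2, 89.2], [89.3, 89.4], [89.1, 89.1], [89.3, 89.4], [89.0, 89.0], [89.1, 89.1]]
79 top -1 [[-92.5, -89.1], [-91.4, -89.2], [-93.4, -89.2], [-85.6, -88.9], [-86.8, -89.2], [-86.5, -89.5]]
79 top x edges [-70.5 -12.9 -70.8 -12.3 -70.  -12.2 -70.3 -12.5 -70.4 -11.9]
81 side 1 [[81.2, 84.3], [96.2, 87.0], [83.0, nan], [85.1, 82.1], [82.9, 83.3], [82.9, 83.6]]
81 side -1 [[-96.1, -97.4], [-95.9, -95.6], [-96.3, -96.6], [-97.0, -96.9], [-97.2, -96.1], [-96.1, -97.9]]
81 side x edges [-75.  -15.3 -74.8 -14.8 -74.7 -15.  -74.2 -15.4 -73.6 -13.7]
81 top 1 [[89.5, 89.4], [89.6, 89.6], [89.4, 89.3], [89.5, 89.6], [89.3, 89.3], [89.2, 89.3]]
81 top -1 [[-92.0, -88.5], [-90.8, -88.7], [-92.8, -88.7], [-85.1, -88.3], [-86.3, -88.6], [-86.2, -89.1]]
81 top x edges [-70.7 -13.2 -71.  -12.6 -70.2 -12.5 -70.5 -12.8 -70.6 -12.2]
  return _methods._mean(a, axis=axis, dtype=dtype,
  ret = ret.dtype.type(ret / rcount)
```

```bash
cat > fit2.py <<'E'
from h import *; from gf import *
from scipy.optimize import least_squares
ob=[("L38","top",(335.9,205.3)),("L80","top",(321.6,197.8)),("L59","side",(333.65,218.65)),
("R38","top",(422.3,224.1)),("R80","top",(437.7,222.8)),("R59","side",(384.3,290.72))]
yaw=np.radians(-11.4);fw=np.array([np.cos(yaw),np.sin(yaw),0])
for bias in((0,0),(.58,1.34)):
    def model(p):
        O=np.array([477,-163,0])+p[0]*fw+[0,0,p[1]]; out=[]
        for k,v,uv in ob:
            s=1 if k[0]=="L" else -1
            out.append(proj(v,G(O,[lev(s,p[2] if s>0 else p[3],float(k[1:]))],yaw))[0]-uv-(np.array(bias) if v=="side" else 0)*-1)
        return np.array(out).ravel()
    r=least_squares(model,[0,55,1.1,1.1]); print(bias,r.x.round(3));print(r.fun.reshape(-1,2).round(2).tolist())
    print(np.sqrt(np.diag(np.linalg.inv(r.jac.T@r.jac))).round(2))
E
python3 fit2.py
```

```text
(0, 0) [-0.791 53.182  1.159  1.115]
[[-1.02, -0.21], [0.22, 0.24], [0.61, 0.1], [-0.37, -0.06], [0.39, 0.31], [-0.19, -0.25]]
[1.51 2.75 0.05 0.05]
(0.58, 1.34) [-2.193 56.351  1.151  1.1  ]
[[-0.87, 0.02], [0.4, 0.4], [0.82, 0.38], [-0.09, 0.14], [0.7, 0.36], [0.04, -0.33]]
[1.49 2.71 0.05 0.04]
```

Run:
```python
from h import *
ims=[]
for i in range(4):
    im,d=ctrl.get_image("side"); ims.append(im.astype(float))
im=np.mean(ims,0); np.save("side_avg.npy",im)
g=(np.clip(im/140,0,1)**0.6*255).astype(np.uint8)
crop(g,320,238,34,44,13,"pics/p1.png"); crop(g,342,270,40,30,15,"pics/p2.png")
```

```text
(no output)
```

View pics/p1.png

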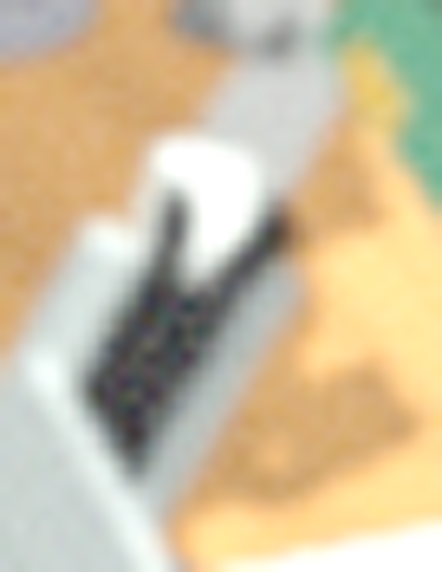

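View pics/p2.png

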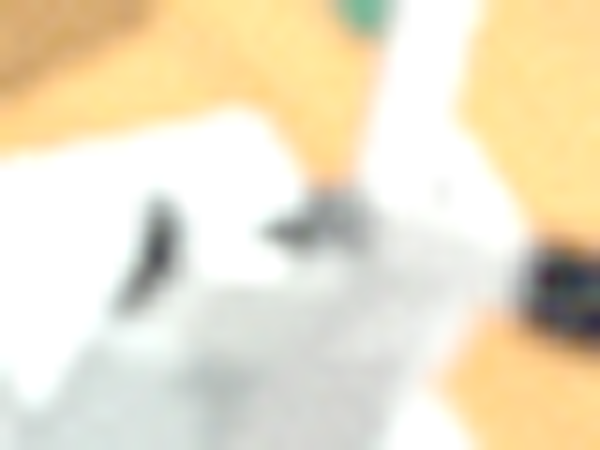

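Run:
```python
from h import *; from gf import *
yaw=np.radians(-11.4);b=np.array([.58,1.34]);O=np.array([477,-163,54.5])
J=lambda P:[ (proj("side",G(O,[np.array(P)+e],yaw))[0]-proj("side",G(O,[P],yaw))[0]) for e in np.eye(3)]
print(np.array(J([0,57,96])).round(3))
for nm,P,o in(("Ltip",[0,57,96],(336.8,252.9)),("LV",[0,57,76],(334.9,258.7)),("Rtip",[0,-57,96],(342+215/15-.5,270+215/15-.5))):
    q=proj("side",G(O,[P],yaw))[0]+b; d=np.array(o)-q
    for yy in(0,2,-3): # assume y offset, solve x,z
        j=np.array(J(P)).T; print(nm,q.round(1),"obs",o,"y off",yy,"-> x,z",np.linalg.solve(j[:,[0,2]],d-j[:,1]*yy).round(1))
```

```text
[[ 0.341  0.074]
 [-0.158 -0.249]
 [ 0.192 -0.332]]
Ltip [339.3 253.4] obs (336.8, 252.9) y off 0 -> x,z [-7.1 -0.2]
Ltip [339.3 253.4] obs (336.8, 252.9) y off 2 -> x,z [-5.6 -1.3]
Ltip [339.3 253.4] obs (336.8, 252.9) y off -3 -> x,z [-9.5  1.6]
LV [335.5 260. ] obs (334.9, 258.7) y off 0 -> x,z [-3.4  3.2]
LV [335.5 260. ] obs (334.9, 258.7) y off 2 -> x,z [-1.8  2. ]
LV [335.5 260. ] obs (334.9, 258.7) y off -3 -> x,z [-5.7  4.9]
Rtip [358.6 284. ] obs (355.8333333333333, 283.8333333333333) y off 0 -> x,z [-7.2 -1. ]
Rtip [358.6 284. ] obs (355.8333333333333, 283.8333333333333) y off 2 -> x,z [-5.4 -2.3]
Rtip [358.6 284. ] obs (355.8333333333333, 283.8333333333333) y off -3 -> x,z [-9.9  1. ]
```

```bash
python3 - <<'E'
from h import *; from gf import *
from scipy.optimize import fsolve
yaw=np.radians(-11.4)
t=np.load("top_i0.npy"); g=(np.clip(t/120,0,1)**0.6*255).astype(np.uint8)
crop(g,345,205,20,32,16,"pics/q1.png");crop(g,383,215,20,32,16,"pics/q2.png")
for O in([477,-163,54.5],[474.9,-162.6,56.35]):
  for nm,o in(("L",(354.2,215.2)),("R",(395.2,223.8))):
    f=lambda p:proj("top",G(O,[[p[0],p[1],96]],yaw))[0]-o
    print(nm,fsolve(f,[5,57 if nm=="L" else -57]).round(1))
E
python3 -c "
import cv2,numpy as np
a=cv2.imread('pics/q1.png');b=cv2.imread('pics/q2.png');cv2.imwrite('pics/q.png',np.hstack([a,b]))"
```

```text
L [ 8.1 58.6]
R [  9.7 -55.9]
L [10.3 58.7]
R [ 11.8 -55.6]
```

View pics/q.png

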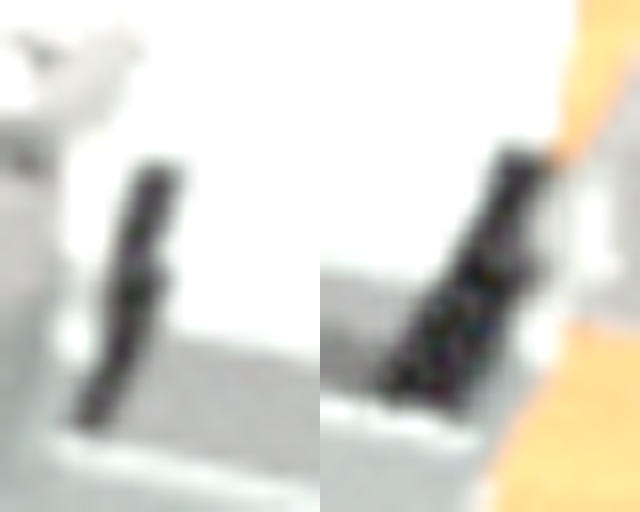

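Run:
```python
from h import *; from gf import *
from scipy.optimize import fsolve
yaw=np.radians(-11.4)
for O in([477,-163,54.5],[474.9,-162.6,56.35]):
  for nm,o in(("Lfar",(354.0,214.0)),("Lnear",(354.0,220.2)),("Rfar",(395.5,223.4)),("Rnear",(395.8,230.2))):
    f=lambda p:proj("top",G(O,[[p[0],p[1],96]],yaw))[0]-o
    print(nm,fsolve(f,[5,57 if nm[0]=="L" else -57]).round(1))
```

```text
Lfar [12.  59.4]
Lnear [-8.6 57.7]
Rfar [ 11.2 -56.7]
Rnear [-11.2 -58.2]
Lfar [14.1 59.6]
Lnear [-6.5 57.9]
Rfar [ 13.4 -56.4]
Rnear [ -9. -58.]
```

Request:
step_arm:
  deltas:
    - [[0,-2.6,0.5,-3.2,0,0,0],[0,-3.2,0.65,-6.75,0,0,0],[0,-3.2,0.65,-6.75,0,0,0],[0,-3.2,0.65,-6.75,0,0,0],[0,-1.7,0.35,-3.6,0,0,0],[0,0,0,0,0,0,0],[0,0,0,0,0,0,0],[0,0,0,0,0,0,0]]

```text
clock: 7.93
eef_pos: [571.9, -182.1, 255.4]
tool_rot: [-2.688, 0.0, 1.373]
force: [0.1, -0.1, -3.2]
width: 15.4
```

```bash
cat > st.py <<'E'
from h import *; from gf import *
import sys
def st():
    s=ctrl.read_state(); yaw=np.radians(-11.4); O=np.array([477,-163,54.5]);g=GR(yaw)
    T=Rot.from_euler('xyz',s["tool_rot"]).as_matrix();F=s["eef_pos"]+124*T[:,2]
    print("clk",s["clock"],"foot_g",(g.T@(F-O)).round(1),"F_g",(g.T@s["force"]).round(1),"M_g",(g.T@s["torque"]).round(2),"w",round(s["width"],1),"rot",s["tool_rot"].round(3),"pos",s["eef_pos"].round(1))
st()
if len(sys.argv)>1:
    im,d=ctrl.get_image("side"); crop(im,310,190,90,110,5,f"pics/{sys.argv[1]}.png")
E
python3 st.py d1
```

```text
clk 7.9333 foot_g [-1.  -0.1 99. ] F_g [ 1.5 -0.1 -2.9] M_g [ 0.01 -0.77  0.02] w 15.4 rot [-2.688  0.     1.373] pos [ 571.9 -182.1  255.4]
```

View pics/d1.png

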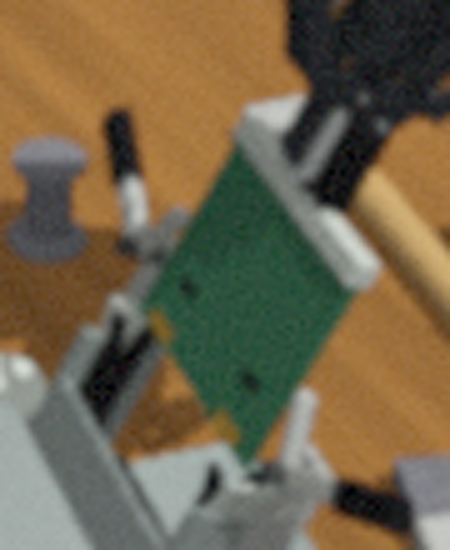

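Run:
```python
from h import *
im=np.mean([ctrl.get_image("side")[0].astype(float) for i in range(3)],0); np.save("side_avg2.npy",im)
g=(np.clip(im/150,0,1)**0.6*255).astype(np.uint8)
crop(g,322,238,30,36,15,"pics/r1.png"); crop(g,345,268,40,28,15,"pics/r2.png")
a=cv2.imread('pics/r1.png');b=cv2.imread('pics/r2.png')
```

```text
(no output)
```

View pics/r1.png

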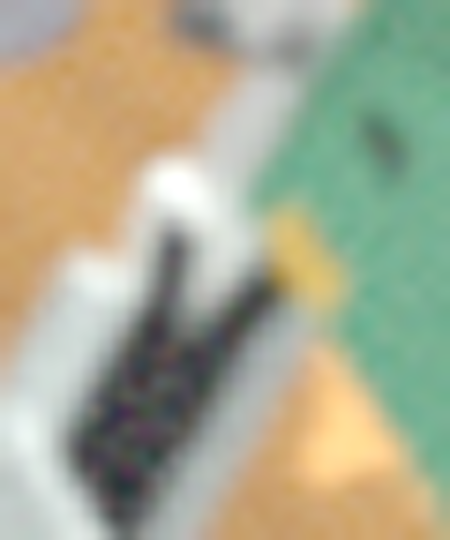

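View pics/r2.png

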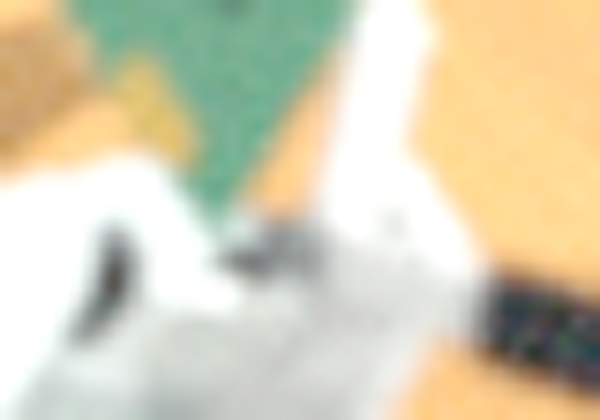

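The relative view at the mouth (side crop: left card corner (248,215) against prong tips (172,235) and (275,270)) puts the card about 3 mm towards the back. I'll shift −2.5 mm along guides x and go down gently.

Request:
step_arm:
  deltas:
    - [[0,-2.2,0.45,1.1,0,0,0],[0,-2.15,0.43,-4.5,0,0,0],[0,-2.15,0.43,-4.5,0,0,0],[0,-2.15,0.43,-4.5,0,0,0],[0,0,0,0,0,0,0],[0,0,0,0,0,0,0]]

```text
clock: 8.63
eef_pos: [562.7, -180.0, 242.5]
tool_rot: [-2.687, 0.0, 1.373]
force: [-0.3, -0.6, -2.7]
width: 15.5
```

```bash
python3 st.py d2
```

```text
clk 8.6333 foot_g [-4.   0.2 83.2] F_g [ 1.  -0.7 -2.5] M_g [ 0.02 -0.72 -0.04] w 15.5 rot [-2.687  0.     1.373] pos [ 562.7 -180.   242.5]
```

View pics/d2.png

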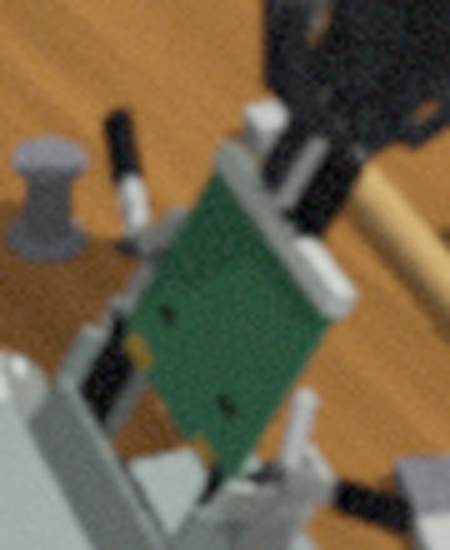

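Request:
step_arm:
  deltas:
    - [[0,-1.7,0.35,-3.6,0,0,0],[0,-1.7,0.35,-3.6,0,0,0],[0,-1.7,0.35,-3.6,0,0,0],[0,0,0,0,0,0,0],[0,0,0,0,0,0,0]]

```text
clock: 9.1
eef_pos: [558.4, -179.2, 231.4]
tool_rot: [-2.689, 0.0, 1.373]
force: [2.1, 0.5, -5.8]
width: 15.4
```

```bash
python3 st.py d3
```

```text
clk 9.1 foot_g [-2.8  0.1 71.4] F_g [ 4.4  0.9 -4.4] M_g [-0.11 -1.8  -0.05] w 15.4 rot [-2.689  0.     1.373] pos [ 558.4 -179.2  231.4]
```

View pics/d3.png

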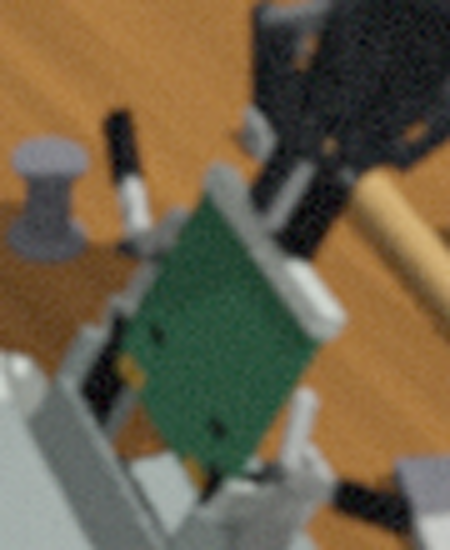

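Request:
step_arm:
  deltas:
    - [[0,1.3,-0.27,-0.66,0,0,0],[0,-1.3,0.26,-2.7,0,0,0],[0,-1.3,0.26,-2.7,0,0,0],[0,0,0,0,0,0,0],[0,0,0,0,0,0,0]]

```text
clock: 9.57
eef_pos: [556.3, -178.9, 225.8]
tool_rot: [-2.687, 0.0, 1.373]
force: [1.0, 0.4, -3.9]
width: 15.2
```

```bash
python3 st.py
```

```text
clk 9.5667 foot_g [-2.5  0.  65.5] F_g [ 2.5  0.6 -3.1] M_g [-0.06 -1.1  -0.03] w 15.2 rot [-2.687  0.     1.373] pos [ 556.3 -178.9  225.8]
```

Request:
step_arm:
  deltas:
    - [[0,0.5,-0.1,-0.25,0,0,0],[0,-1.3,0.26,-2.7,0,0,0],[0,-1.3,0.26,-2.7,0,0,0],[0,-1.3,0.26,-2.7,0,0,0],[0,-1.3,0.26,-2.7,0,0,0],[0,-1.3,0.26,-2.7,0,0,0],[0,0,0,0,0,0,0],[0,0,0,0,0,0,0]]

```text
clock: 10.23
eef_pos: [550.5, -177.7, 212.1]
tool_rot: [-2.687, 0.0, 1.373]
force: [0.2, -0.1, -3.4]
width: 15.6
```

```bash
python3 st.py d4
```

```text
clk 10.2333 foot_g [-1.8  0.1 50.5] F_g [ 1.7 -0.1 -3. ] M_g [ 0.03 -0.81 -0.  ] w 15.6 rot [-2.687  0.     1.373] pos [ 550.5 -177.7  212.1]
```

View pics/d4.png

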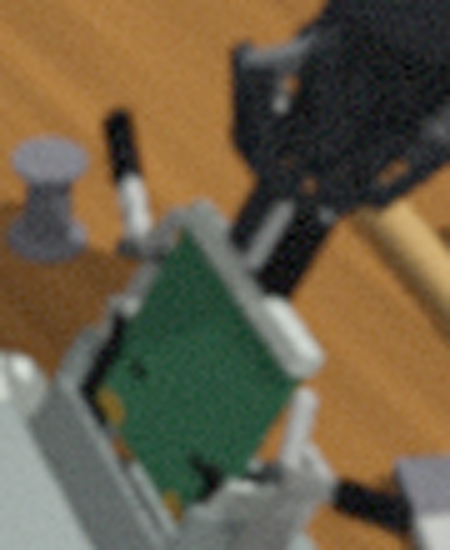

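Request:
step_arm:
  deltas:
    - [[0,-1.5,0.3,-3.15,0,0,0],[0,-1.5,0.3,-3.15,0,0,0],[0,-1.5,0.3,-3.15,0,0,0],[0,-1.5,0.3,-3.15,0,0,0],[0,-1.5,0.3,-3.15,0,0,0],[0,-1.5,0.3,-3.15,0,0,0],[0,0,0,0,0,0,0],[0,0,0,0,0,0,0]]

```text
clock: 10.95
eef_pos: [541.5, -175.9, 193.2]
tool_rot: [-2.687, 0.0, 1.373]
force: [-0.9, 0.0, -3.4]
width: 15.7
```

```bash
python3 st.py
```

```text
clk 10.95 foot_g [-1.7  0.  29.5] F_g [ 0.6 -0.2 -3.4] M_g [-0.01 -0.75 -0.02] w 15.7 rot [-2.687  0.     1.373] pos [ 541.5 -175.9  193.2]
```

Request:
step_arm:
  deltas:
    - [[0,-1.1,0.2,-2.25,0,0,0],[0,-1.1,0.2,-2.25,0,0,0],[0,-1.1,0.2,-2.25,0,0,0],[0,-1.1,0.2,-2.25,0,0,0],[0,-1.1,0.2,-2.25,0,0,0],[0,0,0,0,0,0,0],[0,0,0,0,0,0,0]]

```text
clock: 11.53
eef_pos: [536.1, -174.9, 182.0]
tool_rot: [-2.687, 0.0, 1.373]
force: [0.3, -0.3, -2.8]
width: 15.3
```

```bash
python3 st.py
```

```text
clk 11.5333 foot_g [-1.8 -0.  17. ] F_g [ 1.6 -0.2 -2.4] M_g [ 0.02 -0.78  0.02] w 15.3 rot [-2.687  0.     1.373] pos [ 536.1 -174.9  182. ]
```

Request:
step_arm:
  deltas:
    - [[0,-0.65,0.13,-1.35,0,0,0],[0,-0.65,0.13,-1.35,0,0,0],[0,-0.65,0.13,-1.35,0,0,0],[0,-0.65,0.13,-1.35,0,0,0],[0,-0.65,0.13,-1.35,0,0,0],[0,0,0,0,0,0,0],[0,0,0,0,0,0,0]]

```text
clock: 12.12
eef_pos: [532.9, -174.2, 175.3]
tool_rot: [-2.688, 0.0, 1.373]
force: [0.5, -0.2, -2.3]
width: 15.5
```

```bash
python3 st.py
```

```text
clk 12.1167 foot_g [-1.8 -0.1  9.5] F_g [ 1.5 -0.1 -1.9] M_g [-0.07 -0.77 -0.05] w 15.5 rot [-2.688  0.     1.373] pos [ 532.9 -174.2  175.3]
```

Request:
step_arm:
  deltas:
    - [[0,-0.43,0.09,-0.9,0,0,0],[0,-0.43,0.09,-0.9,0,0,0],[0,0,0,0,0,0,0],[0,0,0,0,0,0,0],[0,0,0,0,0,0,0]]

```text
clock: 12.53
eef_pos: [532.1, -174.1, 173.6]
tool_rot: [-2.688, 0.0, 1.373]
force: [-0.6, 0.8, -3.8]
width: 15.1
```

```bash
python3 st.py d5
```

```text
clk 12.5333 foot_g [-1.7 -0.1  7.7] F_g [ 1.   0.6 -3.8] M_g [ 0.02 -0.72  0.03] w 15.1 rot [-2.688  0.     1.373] pos [ 532.1 -174.1  173.6]
```

View pics/d5.png

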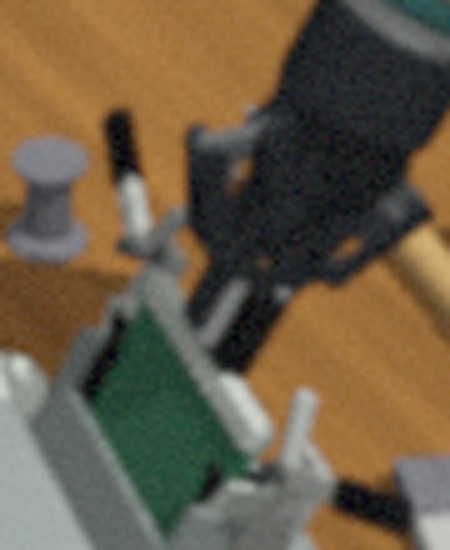

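Request:
step_arm:
  deltas:
    - [[0,-0.43,0.09,-0.9,0,0,0],[0,-0.43,0.09,-0.9,0,0,0],[0,0,0,0,0,0,0],[0,0,0,0,0,0,0]]

```text
clock: 12.92
eef_pos: [531.4, -174.0, 171.9]
tool_rot: [-2.688, 0.0, 1.373]
force: [0.7, -0.6, 0.1]
width: 15.6
```

```bash
python3 st.py
```

```text
clk 12.9167 foot_g [-1.6 -0.1  5.9] F_g [ 0.6 -0.5  0.5] M_g [ 0.01 -0.68 -0.01] w 15.6 rot [-2.688  0.     1.373] pos [ 531.4 -174.   171.9]
```

Request:
step_arm:
  deltas:
    - [[0,-0.43,0.09,-0.9,0,0,0],[0,-0.43,0.09,-0.9,0,0,0],[0,0,0,0,0,0,0],[0,0,0,0,0,0,0]]

```text
clock: 13.25
eef_pos: [530.5, -173.9, 170.2]
tool_rot: [-2.688, 0.0, 1.373]
force: [1.2, -0.3, 2.3]
width: 15.6
```

```bash
python3 st.py
```

```text
clk 13.25 foot_g [-1.6 -0.1  4. ] F_g [ 0.1 -0.1  2.6] M_g [ 0.1  -0.58 -0.01] w 15.6 rot [-2.688  0.     1.373] pos [ 530.5 -173.9  170.2]
```

The contacts are taking the load: force along the guides went from −2.9 N to +2.6 N at foot z of about 4 mm. I'll ease up 1.5 mm and release.

Request:
step_arm:
  deltas:
    - [[0,0.65,-0.13,1.35,0,0,0],[0,0,0,0,0,0,0],[0,0,0,0,0,0,0],[0.2,0,0,0,0,0,0],[0.25,0,0,0,0,0,0],[0.3,0,0,0,0,0,0],[0.4,0,0,0,0,0,0],[0.4,0,0,0,0,0,0],[0.4,0,0,0,0,0,0]]

```text
clock: 14.0
eef_pos: [530.9, -173.9, 171.2]
tool_rot: [-2.687, 0.0, 1.373]
force: [0.6, 0.9, -0.4]
width: 34.3
```

```bash
python3 st.py e1
```

```text
clk 14.0 foot_g [-1.8 -0.1  5. ] F_g [ 0.5  1.  -0.2] M_g [ 0.01 -0.49  0.02] w 34.3 rot [-2.687  0.     1.373] pos [ 530.9 -173.9  171.2]
```

View pics/e1.png

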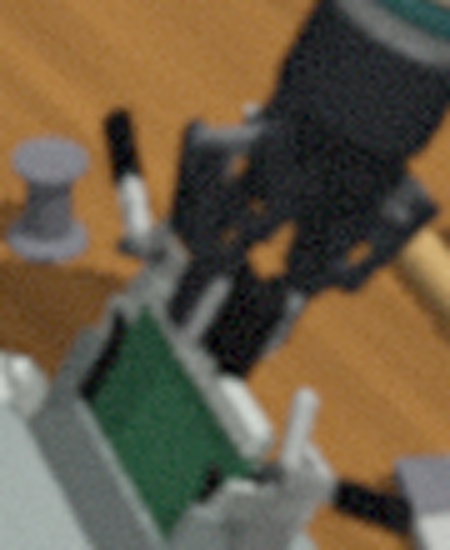

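The card rests on the contacts and is released. I'll back off along the guides.

Request:
step_arm:
  deltas:
    - [[0.5,2,-0.4,4.2,0,0,0],[0.5,5,-1,10.5,0,0,0],[0.5,6,-1.2,12.6,0,0,0],[0.5,6,-1.2,12.6,0,0,0],[0.5,6,-1.2,12.6,0,0,0],[0.5,5,-1,10.5,0,0,0],[0.5,2,-0.4,4.2,0,0,0],[0.5,0,0,0,0,0,0]]

```text
clock: 14.72
eef_pos: [563.8, -180.7, 239.5]
tool_rot: [-2.69, 0.001, 1.373]
force: [-0.1, 0.3, 0.1]
width: 42.3
```

```bash
cat > go.py <<'E'
from h import *; from gf import *
import sys
yaw=np.radians(-11.4);O=np.array([477,-163,54.5]);g=GR(yaw)
# args: x y z tilt(about x_g, neg leans to +y) steps
x,y,z,a,n=map(float,sys.argv[1:6])
s=ctrl.read_state();T=Rot.from_euler('xyz',s["tool_rot"])
Rt=Rot.from_matrix(g)*Rot.from_euler('x',a)*Rot.from_matrix(np.array([[0,1,0],[1,0,0],[0,0,-1.]]))
d=O+g@np.array([x,y,z])-s["eef_pos"]; r=(Rt*T.inv()).as_rotvec()
print("tcp_g",(g.T@(s["eef_pos"]-O)).round(1),"total",d.round(1),"per row",(d/n).round(2),"turn",(r/n).round(4))
E
python3 go.py -1.7 158.5 182.9 -0.5 10; python3 st.py e2
python3 - <<'E'
from h import *
im,d=ctrl.get_image("top"); crop(im,300,160,150,110,5,"pics/e2t.png")
E
```

```text
tcp_g [-1.500e+00 -2.000e-01  2.051e+02] total [ 21.6 157.5 -19.8] per row [ 2.16 15.75 -1.98] turn [-0.044   0.0091  0.0217]
clk 14.7167 foot_g [-1.2 -0.3 81.1] F_g [-0.2  0.2  0. ] M_g [-0.03 -0.46  0.02] w 42.3 rot [-2.690e+00  1.000e-03  1.373e+00] pos [ 563.8 -180.7  239.5]
```

View pics/e2.png

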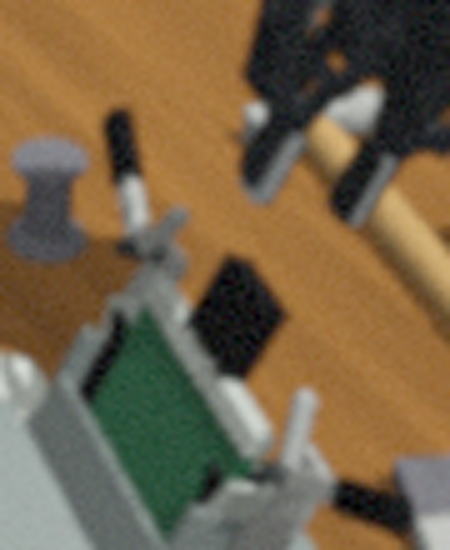

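View pics/e2t.png

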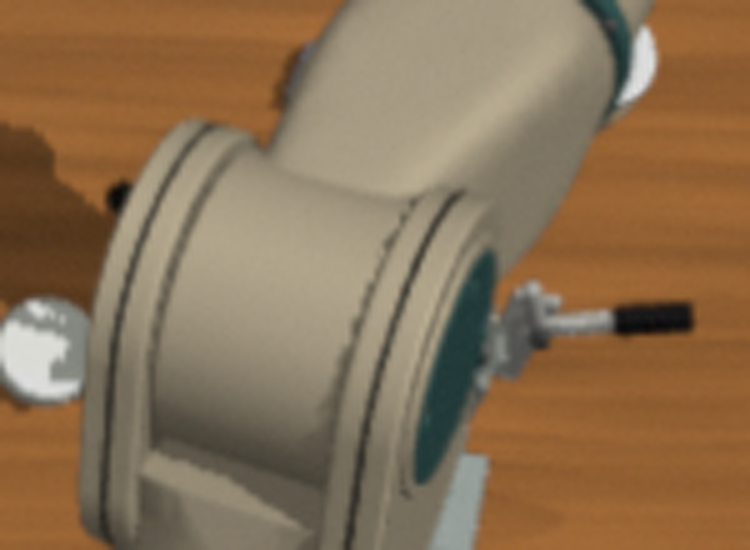

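Request:
step_arm:
  deltas:
    - [[0.5,2.2,15.8,0,-0.044,0.009,0.022],[0.5,2.2,15.8,0,-0.044,0.009,0.022],[0.5,2.2,15.8,0,-0.044,0.009,0.022],[0.5,2.2,15.8,0,-0.044,0.009,0.022],[0.5,2.2,15.8,0,-0.044,0.009,0.022],[0.5,2.2,15.8,-4,-0.044,0.009,0.022],[0.5,2.2,15.8,-4,-0.044,0.009,0.022],[0.5,2.2,15.8,-4,-0.044,0.009,0.022],[0.5,2,15.6,-4,-0.044,0.009,0.022],[0.5,2,15.5,-4,-0.044,0.009,0.022]]

```text
clock: 15.65
eef_pos: [584.0, -21.8, 217.7]
tool_rot: [-2.63, 0.447, 1.611]
force: [0.7, 0.1, -0.3]
width: 42.6
```

Request:
step_arm:
  deltas:
    - [[0.5,0,0,0,0,0,0],[0.5,0,0,0,0,0,0],[0.5,0,0,0,0,0,0]]

```text
clock: 15.9
eef_pos: [584.0, -23.7, 218.4]
tool_rot: [-2.631, 0.446, 1.609]
force: [0.0, -1.3, 0.5]
width: 42.2
```

```bash
python3 go.py -1.7 129.8 130.2 -0.5 8
python3 - <<'E'
from h import *
for n,a in(("side",(300,150,100,110,5)),("top",(300,160,150,110,5))):
    im,d=ctrl.get_image(n); crop(im,*a,f"pics/f1{n}.png")
E
```

```text
tcp_g [ -2.3 157.7 181.2] total [-26.9 -23.  -46.1] per row [-3.37 -2.88 -5.76] turn [ 0.0001 -0.0004 -0.0001]
```

View pics/f1side.png

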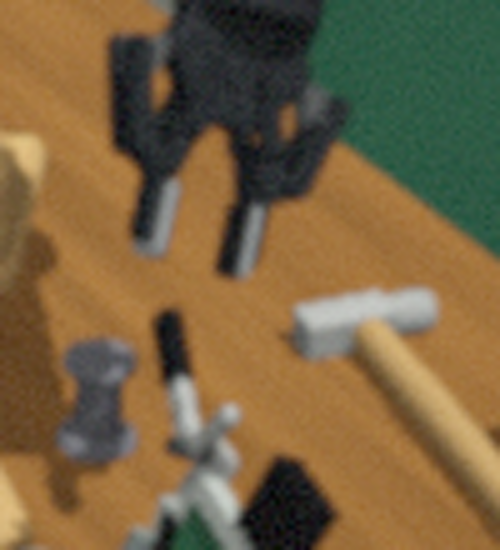

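View pics/f1top.png

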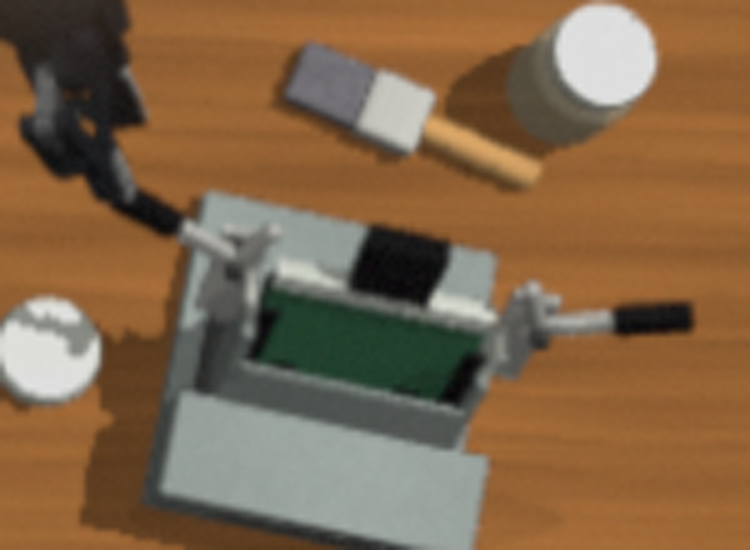

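Request:
step_arm:
  deltas:
    - [[0.5,-3.4,-2.9,-5.8,0,0,0],[0.5,-3.4,-2.9,-5.8,0,0,0],[0.5,-3.4,-2.9,-5.8,0,0,0],[0.5,-3.4,-2.9,-5.8,0,0,0],[0.5,0,0,0,0,0,0]]

```text
clock: 16.42
eef_pos: [569.3, -35.3, 194.1]
tool_rot: [-2.629, 0.445, 1.609]
force: [-0.3, 0.6, -0.2]
width: 42.6
```

```bash
python3 go.py -1.7 129.8 130.2 -0.5 4
python3 - <<'E'
from h import *
for n,a in(("side",(310,170,60,80,7)),("top",(300,170,80,70,7))):
    im,d=ctrl.get_image(n); crop(im,*a,f"pics/f2{n}.png")
E
```

```text
tcp_g [ -2.6 143.4 154.1] total [-12.2 -11.4 -21.9] per row [-3.04 -2.85 -5.47] turn [ 0.     -0.0012  0.0001]
```

View pics/f2side.png

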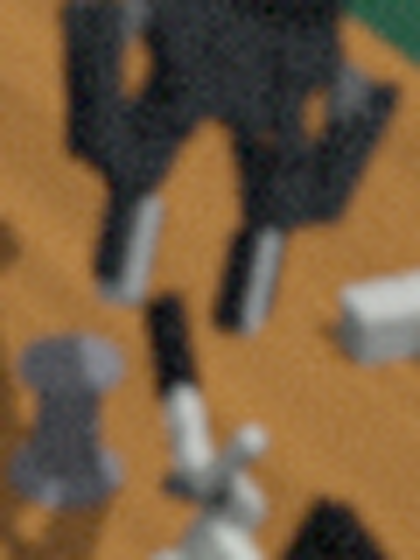

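View pics/f2top.png

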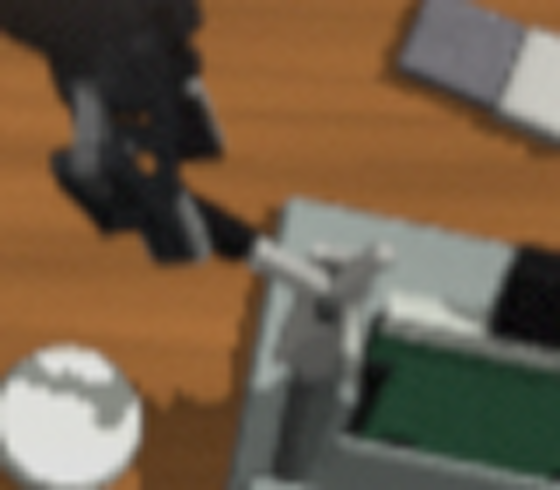

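Request:
step_arm:
  deltas:
    - [[0.5,-3,-2.85,-5.5,0,0,0],[0.5,-3,-2.85,-5.5,0,0,0],[0.5,-3,-2.85,-5.5,0,0,0],[0.5,-3,-2.85,-5.5,0,0,0],[0.5,0,0,0,0,0,0],[0.5,0,0,0,0,0,0]]

```text
clock: 17.02
eef_pos: [558.5, -46.0, 173.0]
tool_rot: [-2.631, 0.445, 1.609]
force: [0.6, -0.2, -1.1]
width: 42.7
```

```bash
python3 go.py -1.7 129.8 130.2 -0.5 4
python3 - <<'E'
from h import *
print(ctrl.read_state()["force"])
for n,a in(("side",(310,170,60,80,7)),("top",(300,170,80,70,7))):
    im,d=ctrl.get_image(n); crop(im,*a,f"pics/f3{n}.png")
E
```

```text
tcp_g [ -0.9 130.8 131.4] total [-1.4 -0.8 -0.7] per row [-0.36 -0.19 -0.18] turn [ 0.     -0.0007 -0.0002]
[ 0.55336416 -0.18102339 -1.12430666]
```

View pics/f3side.png

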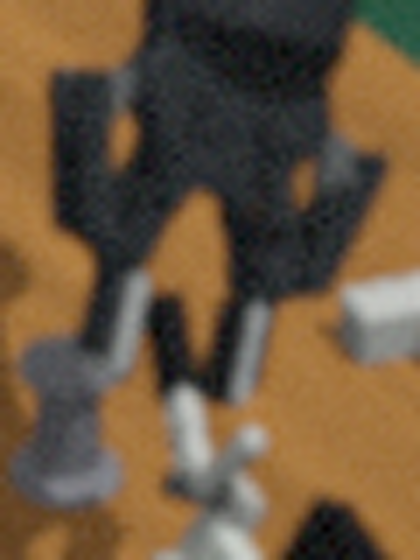

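View pics/f3top.png

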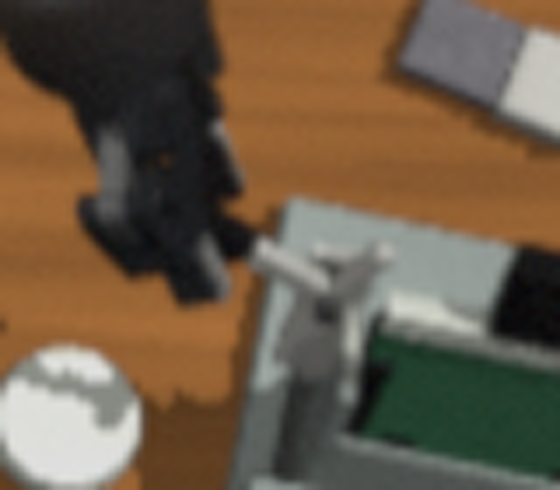

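Request:
step_arm:
  deltas:
    - [[0.3,0,0,0,0,0,0],[0.2,0,0,0,0,0,0],[0,0,0,0,0,0,0],[0,0,0,0,0,0,0],[0,0,0,0,0,0,0]]

```text
clock: 17.53
eef_pos: [558.1, -45.3, 174.0]
tool_rot: [-2.63, 0.445, 1.609]
force: [-2.0, 2.8, 5.9]
width: 11.0
```

```bash
python3 st.py f4
cat > arc.py <<'E'
# plan: rows for arc from current TCP; args: side(+1/-1) theta_now theta_to tilt_now tilt_to nrows
from h import *; from gf import *
import sys
yaw=np.radians(-11.4);O=np.array([477,-163,54.5]);g=GR(yaw)
s,t0,t1,a0,a1,n=map(float,sys.argv[1:7]);n=int(n);prev=None
for i in range(n+1):
    t=t0+(t1-t0)*i/n;a=a0+(a1-a0)*i/n
    p=np.array(lev(s,t,56))+11*(Rot.from_euler('x',a).apply([0,0,-1]))
    if prev is not None: print((g@(p-prev)).round(1).tolist())
    prev=p
print("turn/row",(g[:,0]*(a1-a0)/n).round(4))
E
python3 arc.py 1 1.15 0.55 -0.5 -0.25 6
```

```text
clk 17.5333 foot_g [-2.3 71.9 23.3] F_g [-4.8  2.3  4.2] M_g [ 0.36  0.61 -0.33] w 11.0 rot [-2.63   0.445  1.609] pos [558.1 -45.3 174. ]
[1.6, -2.5, 4.3]
[1.4, -2.9, 4.1]
[1.2, -3.4, 3.8]
[1.0, -3.7, 3.5]
[0.7, -4.1, 3.1]
[0.5, -4.4, 2.7]
turn/row [ 0.0367 -0.0074 -0.0183]
```

View pics/f4.png

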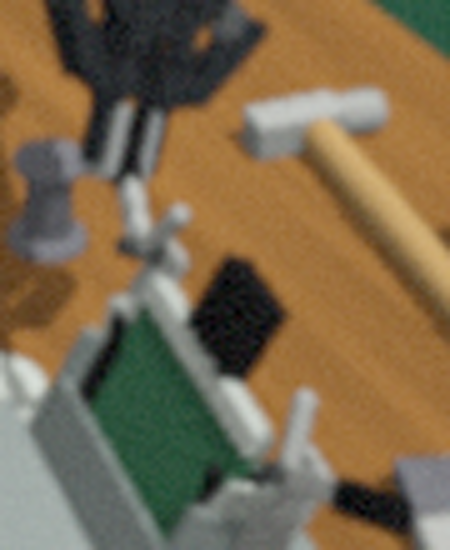

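The card stood on the contacts for over 3 s with the levers still out. The handle is pinched (width 11.0), so I'll swing the left lever in.

Request:
step_arm:
  deltas:
    - [[0,1.6,-2.5,4.3,0.037,-0.007,-0.018],[0,1.4,-2.9,4.1,0.037,-0.007,-0.018],[0,1.2,-3.4,3.8,0.037,-0.007,-0.018],[0,1.0,-3.7,3.5,0.037,-0.007,-0.018],[0,0.7,-4.1,3.1,0.037,-0.007,-0.018],[0,0.5,-4.4,2.7,0.037,-0.007,-0.018],[0,0,0,0,0,0,0]]

```text
clock: 18.17
eef_pos: [564.3, -63.7, 194.2]
tool_rot: [-2.669, 0.212, 1.483]
force: [-3.2, 6.0, 0.2]
width: 10.6
```

```bash
python3 go.py -1.7 0 0 0 1;python3 st.py f5;python3 arc.py 1 .55 0 -0.25 0.1 6
```

```text
tcp_g [ -2.  114.6 154.4] total [ -88.8  -99.  -138.9] per row [ -88.76  -98.96 -138.91] turn [ 0.2076 -0.0487 -0.1086]
clk 18.1667 foot_g [-2.7 85.2 34. ] F_g [-4.   5.3 -1.7] M_g [ 2.13  0.2  -0.16] w 10.6 rot [-2.669  0.212  1.483] pos [564.3 -63.7 194.2]
[0.2, -4.0, 2.1]
[0.0, -4.2, 1.8]
[-0.2, -4.3, 1.4]
[-0.4, -4.4, 1.0]
[-0.6, -4.4, 0.6]
[-0.8, -4.4, 0.3]
turn/row [ 0.0514 -0.0104 -0.0256]
```

View pics/f5.png

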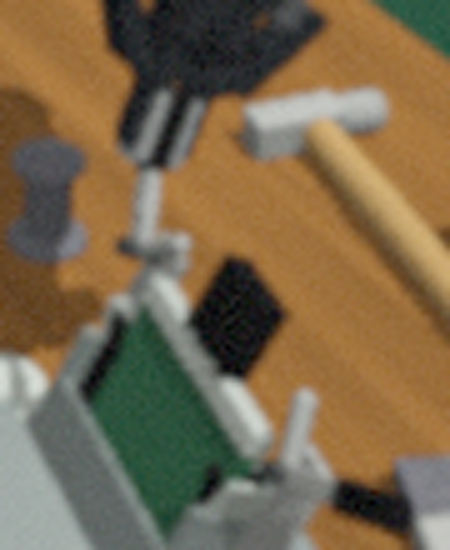

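Request:
step_arm:
  deltas:
    - [[0,0.2,-4.0,2.1,0.051,-0.01,-0.026],[0,0,-4.2,1.8,0.051,-0.01,-0.026],[0,-0.2,-4.3,1.4,0.051,-0.01,-0.026],[0,-0.4,-4.4,1.0,0.051,-0.01,-0.026],[0,-0.6,-4.4,0.6,0.051,-0.01,-0.026],[0,-0.8,-4.4,0.3,0.051,-0.01,-0.026],[0,-0.6,-3,0,0,0,0],[0,0,0,0,0,0,0]]

```text
clock: 18.88
eef_pos: [563.5, -91.1, 203.6]
tool_rot: [-2.68, -0.1, 1.328]
force: [-0.8, 9.0, 8.8]
width: 11.1
```

```bash
python3 go.py -1.7 0 0 0 1;python3 st.py f6
```

```text
tcp_g [ -1.9  87.6 165. ] total [ -88.   -71.6 -148.4] per row [ -88.05  -71.58 -148.36] turn [-0.0989  0.0142  0.0434]
clk 18.8833 foot_g [ -2.6 101.   41.7] F_g [-6.1  8.6  6.8] M_g [2.48 0.57 0.05] w 11.1 rot [-2.68  -0.1    1.328] pos [563.5 -91.1 203.6]
```

View pics/f6.png

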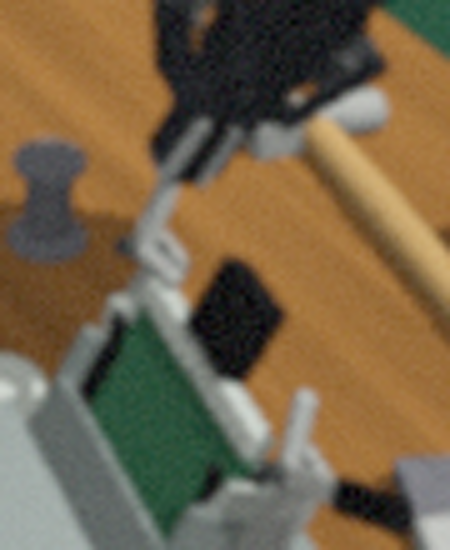

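Request:
step_arm:
  deltas:
    - [[0,-0.5,-2.5,0,0,0,0],[0,-0.5,-2.5,0,0,0,0],[0,-0.4,-2,0,0,0,0],[0,0,0,0,0,0,0],[0,0,0,0,0,0,0]]

```text
clock: 19.35
eef_pos: [562.9, -94.4, 203.6]
tool_rot: [-2.68, -0.103, 1.331]
force: [0.0, 14.2, 9.8]
width: 11.2
```

```bash
python3 go.py -1.7 0 0 0 1;python3 st.py
```

```text
tcp_g [ -1.9  84.2 165. ] total [ -87.4  -68.3 -148.4] per row [ -87.4   -68.32 -148.38] turn [-0.1025  0.0144  0.0401]
clk 19.35 foot_g [-2.7 97.9 41.8] F_g [-6.8 13.9  7.6] M_g [ 3.5   0.7  -0.07] w 11.2 rot [-2.68  -0.103  1.331] pos [562.9 -94.4 203.6]
```

Request:
step_arm:
  deltas:
    - [[0,-0.5,-2.5,0,0,0,0],[0,-0.5,-2.5,0,0,0,0],[0,0,0,0,0,0,0],[0,0,0,0,0,0,0]]

```text
clock: 19.68
eef_pos: [561.8, -99.3, 203.4]
tool_rot: [-2.679, -0.103, 1.331]
force: [-0.3, 13.9, 8.7]
width: 10.8
```

```bash
python3 go.py -1.7 0 0 0 1;python3 st.py f7;  python3 - <<'E'
from h import *
im,d=ctrl.get_image("top"); crop(im,315,170,110,90,6,"pics/f7t.png")
E
```

```text
tcp_g [ -1.9  79.2 164.8] total [ -86.3  -63.4 -148.2] per row [ -86.32  -63.35 -148.16] turn [-0.1025  0.0141  0.0401]
clk 19.6833 foot_g [-2.7 92.8 41.5] F_g [-6.5 13.6  6.5] M_g [3.57 0.57 0.04] w 10.8 rot [-2.679 -0.103  1.331] pos [561.8 -99.3 203.4]
```

View pics/f7.png

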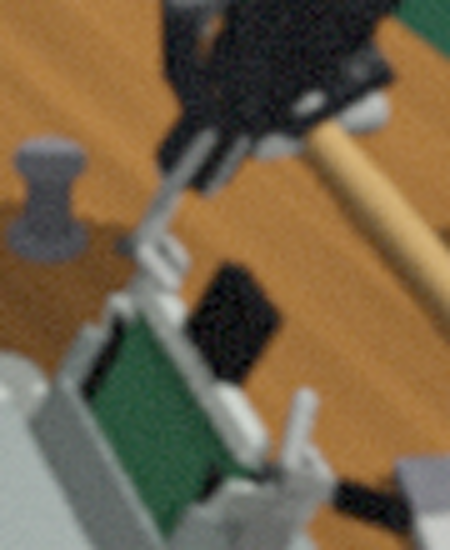

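View pics/f7t.png

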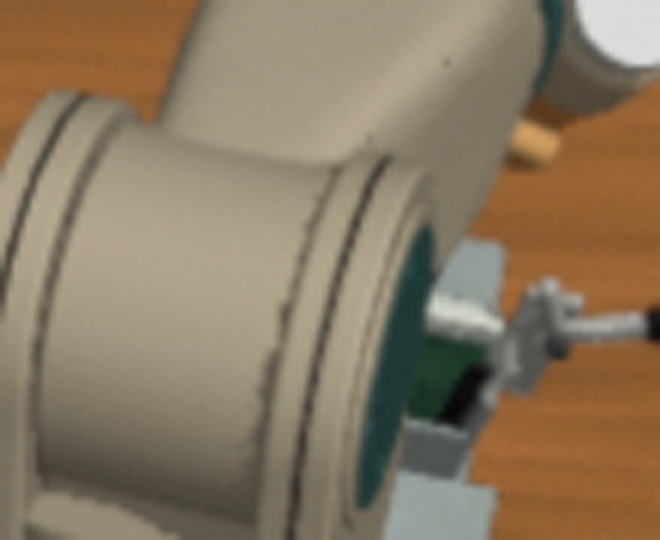

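Force no longer rises while the tool moves, so the pads are probably slipping at the stop. I'll release and look.

Request:
step_arm:
  deltas:
    - [[0.2,0.5,2.5,0,0,0,0],[0.4,0.5,2.5,0,0,0,0],[0.5,0,0,0,0,0,0],[0.5,0,0,0,0,0,0],[0.5,0,0,0,0,0,0]]

```text
clock: 20.2
eef_pos: [561.5, -103.4, 201.8]
tool_rot: [-2.682, -0.088, 1.329]
force: [0.0, -0.9, 0.5]
width: 43.2
```

```bash
python3 go.py -1.7 84 164 0 4; python3 go.py -1.7 84 240 0 8;python3 st.py f8
```

```text
tcp_g [ -0.7  75.2 163.6] total [1.  8.8 0.8] per row [0.26 2.2  0.21] turn [-0.0218  0.0033  0.0106]
tcp_g [ -0.7  75.2 163.6] total [33.7  2.2 69.1] per row [4.21 0.28 8.64] turn [-0.0109  0.0016  0.0053]
clk 20.2 foot_g [-1.2 87.2 40.2] F_g [-0.1 -0.9  0.6] M_g [-0.1  -0.49 -0.06] w 43.2 rot [-2.682 -0.088  1.329] pos [ 561.5 -103.4  201.8]
```

View pics/f8.png

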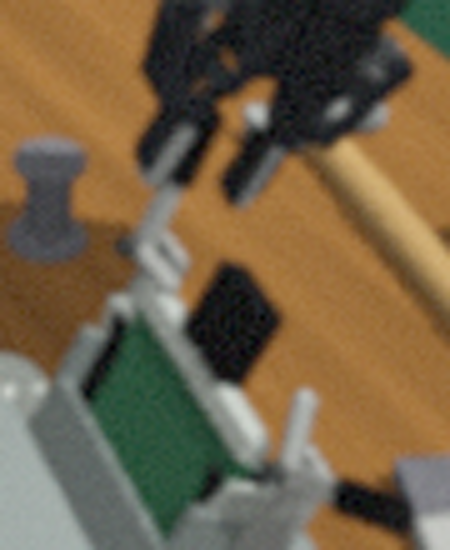

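Request:
step_arm:
  deltas:
    - [[0.5,4.3,-0.8,9,0,0,0],[0.5,4.3,-0.8,9,0,0,0],[0.5,4.3,-0.8,9,0,0,0],[0.5,4.3,-0.8,9,0,0,0],[0.5,4.3,-0.8,9,0,0,0],[0.5,4.3,-0.8,9,0,0,0],[0.5,4.3,-0.8,9,0,0,0],[0.5,4.3,-0.8,9,0,0,0],[0.5,0,0,0,0,0,0]]

```text
clock: 21.0
eef_pos: [597.7, -109.6, 276.3]
tool_rot: [-2.686, -0.089, 1.331]
force: [-0.1, -0.5, -0.1]
width: 42.8
```

```bash
python3 st.py f9; python3 go.py -1.7 -158.5 240 0.5 12
python3 - <<'E'
from h import *
im,d=ctrl.get_image("top"); crop(im,300,150,150,110,5,"pics/f9t.png")
E
```

```text
clk 21.0 foot_g [ -0.4  88.3 123.2] F_g [ 0.1 -0.5 -0.1] M_g [-0.14 -0.43 -0.04] w 42.8 rot [-2.686 -0.089  1.331] pos [ 597.7 -109.6  276.3]
tcp_g [ -0.6  76.3 245.3] total [ -49.7 -229.5   -4.3] per row [ -4.14 -19.12  -0.36] turn [ 0.0294 -0.006  -0.0149]
```

View pics/f9.png

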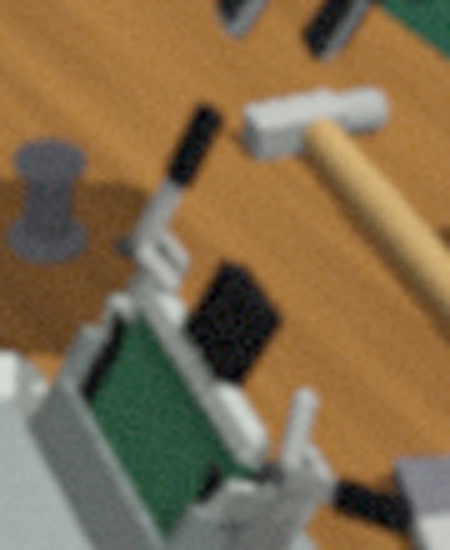

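View pics/f9t.png

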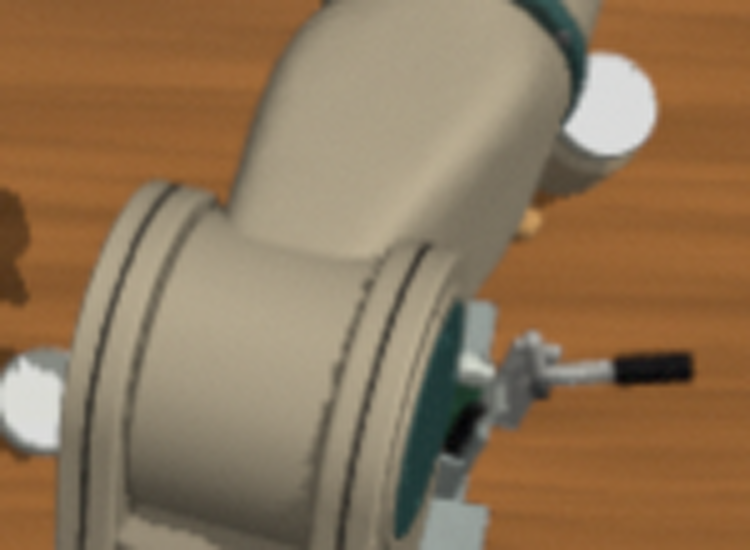

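Request:
step_arm:
  deltas:
    - [[0.5,-4.1,-19.1,0,0.029,-0.006,-0.015],[0.5,-4.1,-19.1,0,0.029,-0.006,-0.015],[0.5,-4.1,-19.1,0,0.029,-0.006,-0.015],[0.5,-4.1,-19.1,0,0.029,-0.006,-0.015],[0.5,-4.1,-19.1,0,0.029,-0.006,-0.015],[0.5,-4.1,-19.1,0,0.029,-0.006,-0.015],[0.5,-4.1,-19.1,0,0.029,-0.006,-0.015],[0.5,-4.1,-19.1,0,0.029,-0.006,-0.015],[0.5,-4.1,-19.1,0,0.029,-0.006,-0.015],[0.5,-4.1,-19.1,0,0.029,-0.006,-0.015]]

```text
clock: 21.93
eef_pos: [554.4, -300.6, 273.7]
tool_rot: [-2.645, -0.384, 1.169]
force: [0.4, -0.3, -0.1]
width: 42.7
```

Request:
step_arm:
  deltas:
    - [[0.5,-4.1,-19.1,0,0.029,-0.006,-0.015],[0.5,-4.1,-19.1,0,0.029,-0.006,-0.015],[0.5,0,0,0,0,0,0],[0.5,0,0,0,0,0,0]]

```text
clock: 22.27
eef_pos: [545.2, -340.0, 272.7]
tool_rot: [-2.63, -0.44, 1.13]
force: [0.4, -0.5, -0.6]
width: 42.7
```

```bash
python3 go.py -1.7 -157.6 184.9 0.5 8; python3 go.py -1.7 -128.9 132.2 0.5 8
python3 - <<'E'
from h import *
im,d=ctrl.get_image("top"); crop(im,300,150,150,110,5,"pics/g1t.png")
im,d=ctrl.get_image("side"); crop(im,310,190,110,120,5,"pics/g1.png")
E
```

```text
tcp_g [  -4.1 -160.   240.8] total [-21.4   6.8 -51.3] per row [-2.68  0.85 -6.41] turn [ 0.0004 -0.0008  0.0006]
tcp_g [  -4.1 -160.   240.8] total [-38.4  39.5 -98.7] per row [ -4.8    4.94 -12.33] turn [ 0.0004 -0.0008  0.0006]
```

View pics/g1.png

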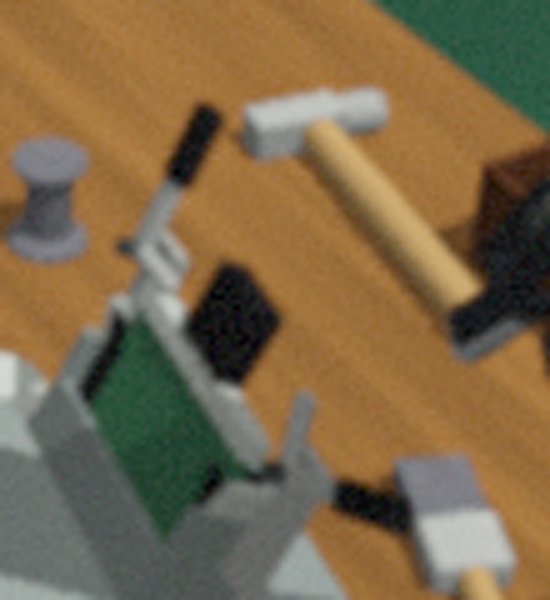

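View pics/g1t.png

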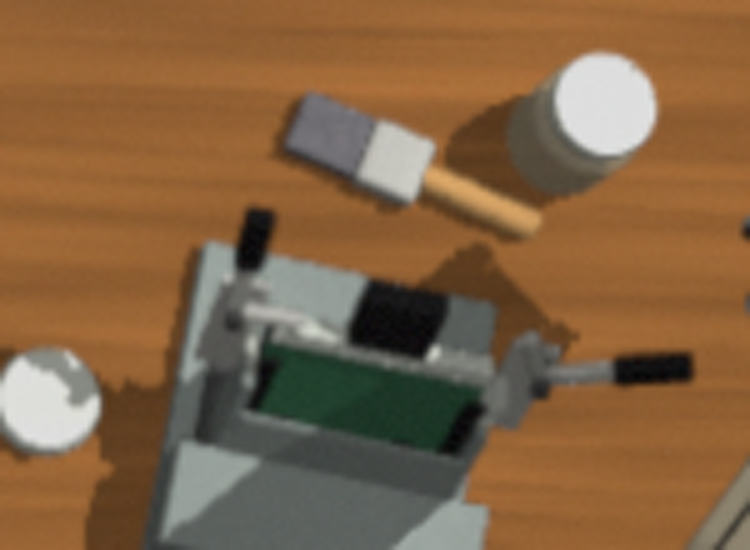

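Left lever: in, with its nose over the bar. Now the right one.

Request:
step_arm:
  deltas:
    - [[0.5,-2.7,0.9,-6.4,0,0,0],[0.5,-2.7,0.9,-6.4,0,0,0],[0.5,-2.7,0.9,-6.4,0,0,0],[0.5,-2.7,0.9,-6.4,0,0,0],[0.5,-2.7,0.9,-6.4,0,0,0],[0.5,-2.7,0.9,-6.4,0,0,0],[0.5,-2.7,0.9,-6.4,0,0,0],[0.5,-2.7,0.9,-6.4,0,0,0],[0.5,0,0,0,0,0,0],[0.5,0,0,0,0,0,0]]

```text
clock: 23.2
eef_pos: [525.0, -330.8, 222.5]
tool_rot: [-2.631, -0.441, 1.134]
force: [-0.3, -0.8, 0.7]
width: 42.7
```

```bash
python3 go.py -1.7 -128.9 132.2 0.5 8
python3 - <<'E'
from h import *
im,d=ctrl.get_image("top"); crop(im,380,170,100,80,6,"pics/g2t.png")
im,d=ctrl.get_image("side"); crop(im,350,220,90,100,6,"pics/g2.png")
E
```

```text
tcp_g [  -1.6 -155.   186.2] total [-18.1  30.3 -48.4] per row [-2.27  3.78 -6.05] turn [ 0.0004 -0.0005  0.0002]
```

View pics/g2.png

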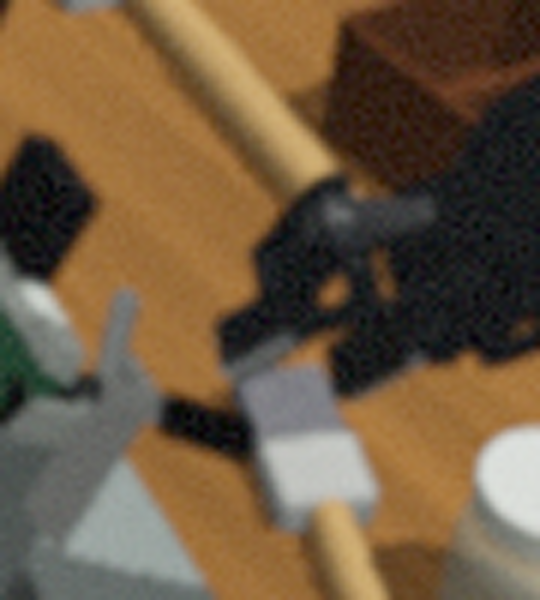

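View pics/g2t.png

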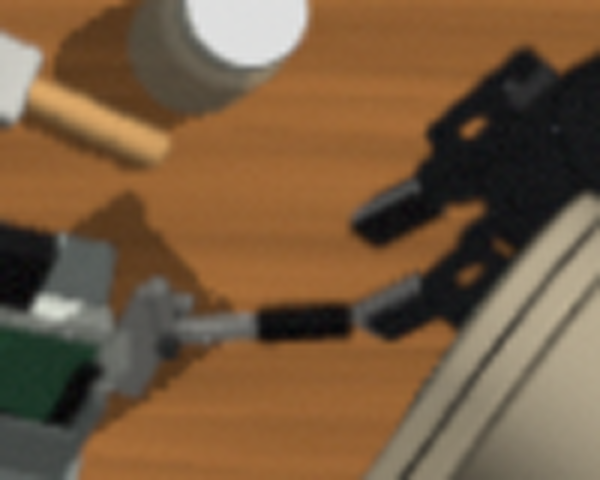

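Request:
step_arm:
  deltas:
    - [[0.5,-2.3,3.8,-6.05,0,0,0],[0.5,-2.3,3.8,-6.05,0,0,0],[0.5,-2.3,3.8,-6.05,0,0,0],[0.5,-2.3,3.8,-6.05,0,0,0],[0.5,-2.3,3.8,-6.05,0,0,0],[0.5,-2.3,3.8,-6.05,0,0,0],[0.5,-2.3,3.8,-6.05,0,0,0],[0.5,-2.3,3.8,-6.05,0,0,0],[0.5,0,0,0,0,0,0],[0.5,0,0,0,0,0,0]]

```text
clock: 24.13
eef_pos: [506.7, -300.1, 174.2]
tool_rot: [-2.631, -0.441, 1.135]
force: [0.7, 0.6, -0.1]
width: 42.6
```

```bash
python3 go.py -1.7 -128.9 132.2 0.5 1
python3 - <<'E'
from h import *
im,d=ctrl.get_image("top"); crop(im,380,170,100,80,6,"pics/g3t.png")
im,d=ctrl.get_image("side"); crop(im,350,220,90,100,6,"pics/g3.png")
E
```

```text
tcp_g [  -1.9 -128.6  132.2] total [ 0.2 -0.4 -0.1] per row [ 0.15 -0.38 -0.09] turn [ 0.003  -0.0043  0.0008]
```

View pics/g3.png

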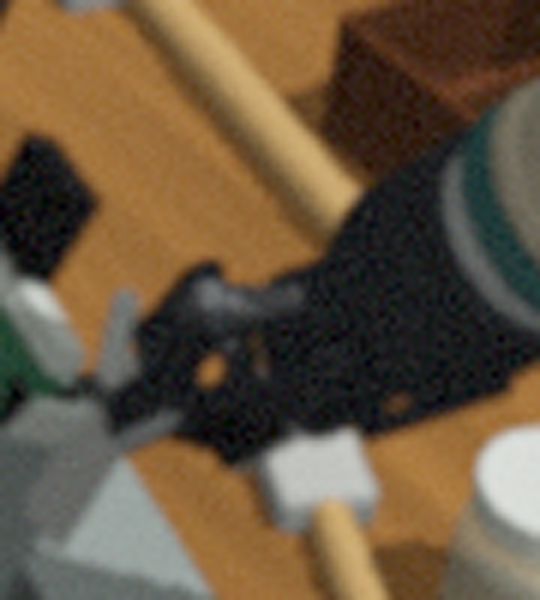

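View pics/g3t.png

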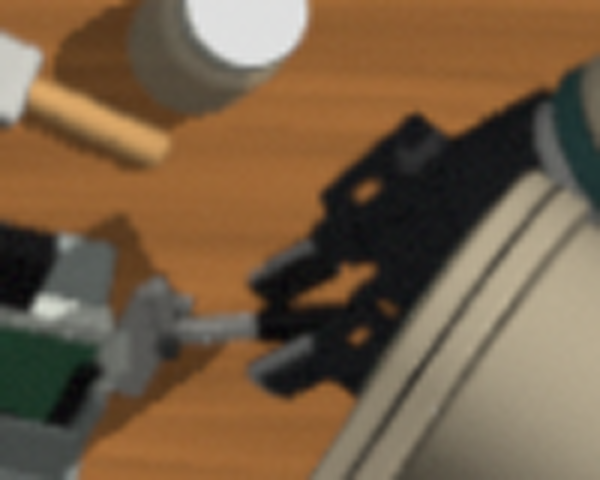

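Straddled, no force. I'll close.

Request:
step_arm:
  deltas:
    - [[0.3,0,0,0,0,0,0],[0.2,0,0,0,0,0,0],[0,0,0,0,0,0,0],[0,0,0,0,0,0,0],[0,0,0,0,0,0,0]]

```text
clock: 24.65
eef_pos: [506.7, -300.8, 174.8]
tool_rot: [-2.632, -0.44, 1.135]
force: [-0.3, -1.2, 2.5]
width: 11.2
```

```bash
python3 st.py; python3 arc.py -1 1.11 0.55 0.5 0.25 6;python3 arc.py -1 .55 -0.05 0.25 -0.1 7
```

```text
clk 24.65 foot_g [ -2.2 -70.2  23.8] F_g [-1.1 -1.2  2.2] M_g [-0.45 -0.18 -0.06] w 11.2 rot [-2.632 -0.44   1.135] pos [ 506.7 -300.8  174.8]
[2.3, 1.7, 3.9]
[2.3, 2.1, 3.7]
[2.2, 2.5, 3.5]
[2.2, 2.9, 3.2]
[2.1, 3.2, 2.9]
[2.0, 3.6, 2.5]
turn/row [-0.0367  0.0074  0.0183]
[1.7, 3.4, 2.0]
[1.6, 3.6, 1.7]
[1.4, 3.8, 1.4]
[1.3, 3.9, 1.0]
[1.2, 4.0, 0.7]
[1.0, 4.1, 0.4]
[0.8, 4.2, 0.0]
turn/row [-0.0441  0.0089  0.0219]
```

Request:
step_arm:
  deltas:
    - [[0,2.3,1.7,3.9,-0.037,0.007,0.018],[0,2.3,2.1,3.7,-0.037,0.007,0.018],[0,2.2,2.5,3.5,-0.037,0.007,0.018],[0,2.2,2.9,3.2,-0.037,0.007,0.018],[0,2.1,3.2,2.9,-0.037,0.007,0.018],[0,2.0,3.6,2.5,-0.037,0.007,0.018],[0,0,0,0,0,0,0]]

```text
clock: 25.23
eef_pos: [518.5, -285.6, 192.5]
tool_rot: [-2.674, -0.211, 1.261]
force: [-3.9, -3.3, -6.6]
width: 11.2
```

```bash
python3 st.py; python3 go.py 0 0 0 0 1
```

```text
clk 25.2333 foot_g [ -2.3 -82.8  32. ] F_g [ 0.  -4.  -7.3] M_g [-1.87 -0.63 -0.09] w 11.2 rot [-2.674 -0.211  1.261] pos [ 518.5 -285.6  192.5]
tcp_g [  -2.1 -112.   152.5] total [ -41.5  122.6 -138. ] per row [ -41.54  122.6  -138.01] turn [-0.2077  0.04    0.1085]
```

Request:
step_arm:
  deltas:
    - [[0,1.7,3.4,2.0,-0.044,0.009,0.022],[0,1.6,3.6,1.7,-0.044,0.009,0.022],[0,1.4,3.8,1.4,-0.044,0.009,0.022],[0,1.3,3.9,1.0,-0.044,0.009,0.022],[0,1.2,4.0,0.7,-0.044,0.009,0.022],[0,1.0,4.1,0.4,-0.044,0.009,0.022],[0,0.8,4.2,0.0,-0.044,0.009,0.022],[0,0.4,2,0,0,0,0],[0,0,0,0,0,0,0]]

```text
clock: 25.98
eef_pos: [527.6, -258.1, 199.7]
tool_rot: [-2.684, 0.102, 1.415]
force: [-3.3, -6.3, -9.7]
width: 10.7
```

```bash
python3 st.py h1; python3 go.py 0 0 0 0 1
```

```text
clk 25.9833 foot_g [ -2.4 -96.9  37.3] F_g [ 2.5 -6.8 -9.6] M_g [-1.63 -1.08  0.14] w 10.7 rot [-2.684  0.102  1.415] pos [ 527.6 -258.1  199.7]
tcp_g [ -2.2 -83.3 160.5] total [ -50.6   95.2 -145.2] per row [ -50.6    95.19 -145.2 ] turn [ 0.0987 -0.0211 -0.0422]
```

View pics/h1.png

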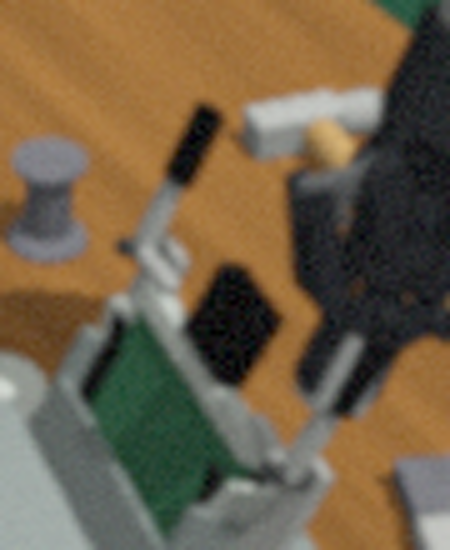

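Request:
step_arm:
  deltas:
    - [[0,0.5,2.5,0.3,0,0,0],[0,0.5,2.5,0.3,0,0,0],[0,0.5,2.5,0,0,0,0],[0,0.5,2.5,0,0,0,0],[0,0,0,0,0,0,0],[0,0,0,0,0,0,0]]

```text
clock: 26.53
eef_pos: [528.6, -253.3, 199.9]
tool_rot: [-2.686, 0.108, 1.412]
force: [-4.3, -16.7, -16.6]
width: 10.7
```

```bash
python3 st.py h2b; python3 go.py 0 0 0 0 1
```

```text
clk 26.5333 foot_g [ -2.3 -92.6  37.5] F_g [  6.5 -17.2 -15.3] M_g [-3.38 -1.79  0.22] w 10.7 rot [-2.686  0.108  1.412] pos [ 528.6 -253.3  199.9]
tcp_g [ -2.2 -78.3 160.6] total [ -51.6   90.3 -145.3] per row [ -51.55   90.31 -145.31] turn [ 0.1058 -0.0214 -0.0401]
```

Request:
step_arm:
  deltas:
    - [[0.1,-0.5,-2.5,0,0,0,0],[0.2,-0.5,-2.5,0,0,0,0],[0.4,0,0,0,0,0,0],[0.5,0,0,0,0,0,0],[0.5,0,0,0,0,0,0],[0.5,0,0,0,0,0,0]]

```text
clock: 27.08
eef_pos: [530.8, -249.7, 202.2]
tool_rot: [-2.688, 0.094, 1.415]
force: [0.0, -0.5, 0.8]
width: 42.8
```

Request:
step_arm:
  deltas:
    - [[0.5,4.3,-0.8,9,0,0,0],[0.5,4.3,-0.8,9,0,0,0],[0.5,4.3,-0.8,9,0,0,0],[0.5,4.3,-0.8,9,0,0,0],[0.5,4.3,-0.8,9,0,0,0],[0.5,4.3,-0.8,9,0,0,0],[0.5,4.3,-0.8,9,0,0,0],[0.5,4.3,-0.8,9,0,0,0],[0.5,0,-20,9,0,0,0],[0.5,0,-20,0,0,0,0]]

```text
clock: 27.92
eef_pos: [566.9, -296.5, 286.1]
tool_rot: [-2.692, 0.096, 1.417]
force: [0.9, -0.3, 0.8]
width: 42.5
```

Request:
step_arm:
  deltas:
    - [[0.5,0,-25,0,0,0,0],[0.5,0,-25,0,0,0,0],[0.5,0,-25,0,0,0,0],[0.5,0,-25,0,0,0,0],[0.5,0,-20,0,0,0,0],[0.5,0,0,0,0,0,0]]

```text
clock: 28.42
eef_pos: [562.4, -422.3, 283.7]
tool_rot: [-2.687, 0.1, 1.409]
force: [-0.7, -1.0, 0.6]
width: 43.1
```

```bash
python3 st.py
python3 - <<'E'
from h import *
im,d=ctrl.get_image("top");np.save("top_i9.npy",im); crop(im,325,165,100,90,7,"pics/i1t.png")
im,d=ctrl.get_image("side");np.save("side_i9.npy",im); crop(im,315,195,80,95,6,"pics/i1.png")
E
```

```text
clk 28.4167 foot_g [  20.9 -250.4  141.9] F_g [-0.7 -1.1  0.3] M_g [ 0.05 -0.43  0.04] w 43.1 rot [-2.687  0.1    1.409] pos [ 562.4 -422.3  283.7]
```

View pics/i1.png

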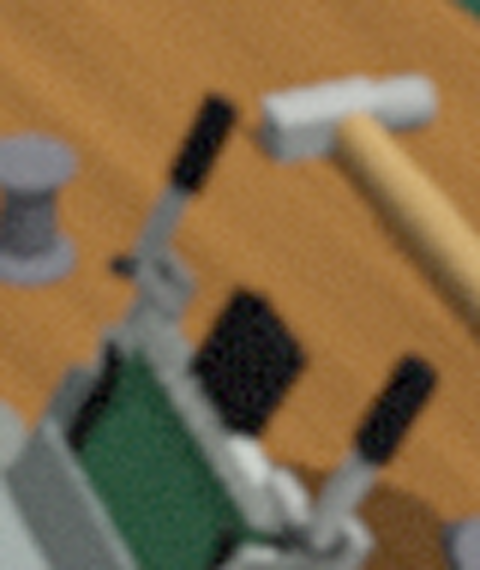

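View pics/i1t.png

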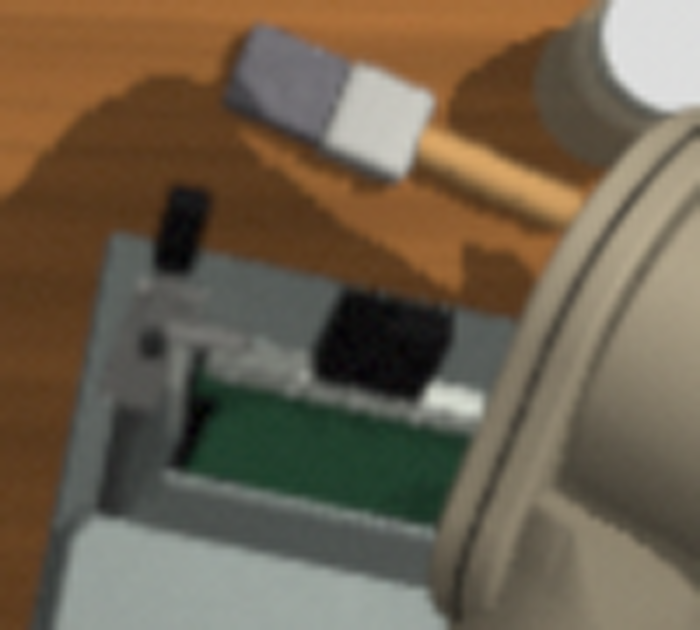

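Both levers look swung in. I'll clear the view and measure the angles.

Request:
step_arm:
  deltas:
    - [[0.5,-10,-25,10,0,0,0],[0.5,-10,-25,10,0,0,0],[0.5,-10,-25,10,0,0,0],[0.5,-10,-25,10,0,0,0],[0.5,-10,-20,0,0,0,0],[0.5,0,0,0,0,0,0]]

```text
clock: 29.02
eef_pos: [511.4, -540.5, 324.3]
tool_rot: [-2.686, 0.099, 1.409]
force: [-0.5, -0.8, -0.5]
width: 42.4
```

```bash
cat > meas.py <<'E'
from h import *; from gf import *
import sys
tag=sys.argv[1]
yaw=np.radians(-11.4);g=GR(yaw);O=np.array([477,-163,54.5])-1.7*g[:,0]
for n,w in(("top",(325,165,110,90,6)),("side",(315,195,80,95,6))):
    im,d=ctrl.get_image(n); np.save(f"{n}_{tag}.npy",im); crop(im,*w,f"pics/{tag}{n}.png")
    V=im.max(2); hsv=im
    for s,nm in((1,"L"),(-1,"R")):
        q=proj(n,G(O,[lev(s,0,59)],yaw))[0]; a,b=(q-13).astype(int)
        m=np.zeros(V.shape,np.uint8);m[b:b+26,a:a+26]=V[b:b+26,a:a+26]<70
        k,lab,st,cen=cv2.connectedComponentsWithStats(m)
        if k<2: print(n,nm,"none");continue
        j=min(range(1,k),key=lambda i:np.linalg.norm(cen[i]-q)+ (50 if st[i,4]<25 else 0))
        v,u=np.nonzero(lab==j);Q=np.c_[u,v]-cen[j];E=np.linalg.eigh(Q.T@Q)[1][:,1]
        res=[]
        for t in np.arange(-.3,.61,.01):
            e=proj(n,G(O,[lev(s,t,38),lev(s,t,80)],yaw)); e=e[1]-e[0];e/=np.linalg.norm(e); res.append((abs(e[0]*E[1]-e[1]*E[0]),t))
        # position-based: ray onto guides x=0 plane
        R,t0=pose(n);C=-R.T@t0;D=(ray(n,[cen[j]])@R)[0];X=C+D*(((O-C)@g[:,0])/(D@g[:,0]));p=g.T@(X-O)
        print(n,nm,"area",st[j,4],"cen",cen[j].round(1),"pred",q.round(1),"axis th",round(min(res)[1],2),"in-plane y,z",p[1:].round(1),"pos th",np.arctan2(s*p[1]-84,p[2]-117).round(3))
E
python3 meas.py j1
```

```text
top L area 67 cen [350.4 197.4] pred [352.  197.9] axis th 0.03 in-plane y,z [ 88.3 176.6] pos th 0.071
top R area 74 cen [415.2 212.1] pred [415.3 212.1] axis th 0.01 in-plane y,z [-83.7 175.7] pos th -0.005
side L area 76 cen [348.2 218.8] pred [349.3 218.3] axis th 0.1 in-plane y,z [ 86.8 172.8] pos th 0.049
side R area 112 cen [380.3 263.1] pred [380.5 261.6] axis th -0.04 in-plane y,z [-86.  173.4] pos th 0.035
```

View pics/j1top.png

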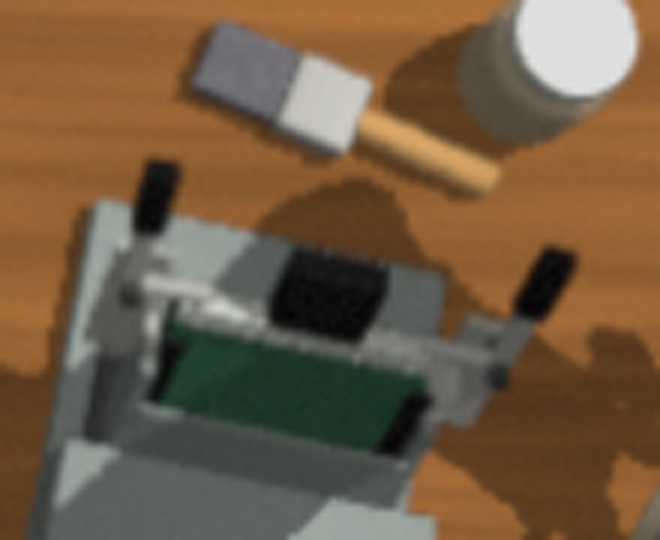

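View pics/j1side.png

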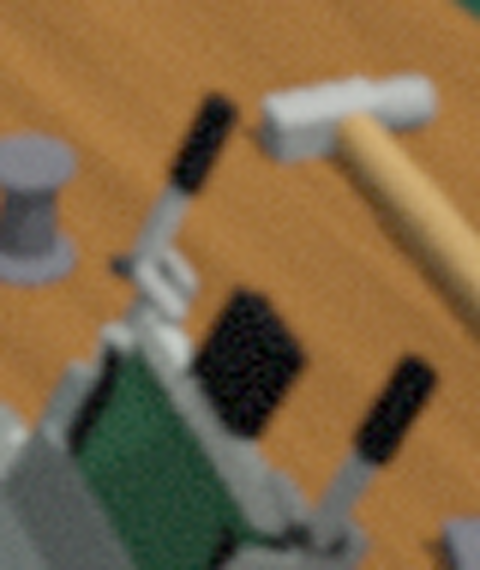

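The left lever's angle is ambiguous: 0.03–0.1 against a 0.1 limit. I'll push it firmly to its stop from outside with closed fingers.

```bash
python3 go.py -1.7 128 265 0 18
python3 - <<'E'
from gf import *
yaw=np.radians(-11.4);g=GR(yaw);O=np.array([477,-163,54.5])
print(G(O,[[-1.7,128,265],[-1.7,128,178],[-1.7,104,178]],yaw).round(1), g[:,1])
E
```

```text
tcp_g [ -18.  -358.5  290.3] total [ 99.7 476.2 -29.9] per row [ 5.54 26.45 -1.66] turn [ 0.0052 -0.0009 -0.0023]
[[614.7 -60.2 293.4]
 [577.3 -52.6 215.2]
 [572.5 -76.2 215.2]] [0.19765734 0.98027117 0.        ]
```

Request:
step_arm:
  deltas:
    - [[0,5.5,26.4,0,0.005,-0.001,-0.002],[0,5.5,26.4,0,0.005,-0.001,-0.002],[0,5.5,26.4,0,0.005,-0.001,-0.002],[0,5.5,26.4,0,0.005,-0.001,-0.002],[0,5.5,26.4,0,0.005,-0.001,-0.002],[0,5.5,26.4,0,0.005,-0.001,-0.002],[0,5.5,26.4,0,0.005,-0.001,-0.002],[0,5.5,26.4,0,0.005,-0.001,-0.002],[0,5.5,26.4,0,0.005,-0.001,-0.002],[0,5.5,26.4,0,0.005,-0.001,-0.002]]

```text
clock: 29.95
eef_pos: [571.0, -268.3, 323.4]
tool_rot: [-2.689, 0.042, 1.398]
force: [0.4, 0.3, 0.0]
width: -0.0
```

Request:
step_arm:
  deltas:
    - [[0,5.5,26.4,0,0.005,-0.001,-0.002],[0,5.5,26.4,0,0.005,-0.001,-0.002],[0,5.5,26.4,0,0.005,-0.001,-0.002],[0,5.5,26.4,0,0.005,-0.001,-0.002],[0,5.5,26.4,0,0.005,-0.001,-0.002],[0,5.5,26.4,0,0.005,-0.001,-0.002],[0,5.5,26.4,0,0.005,-0.001,-0.002],[0,5.5,26.4,-15,0.005,-0.001,-0.002],[0,0,0,-15,0,0,0],[0,0,0,0,0,0,0]]

```text
clock: 30.78
eef_pos: [613.1, -55.8, 290.6]
tool_rot: [-2.685, 0.0, 1.385]
force: [-1.1, -0.5, -0.4]
width: -0.0
```

```bash
python3 st.py k1;python3 go.py -1.7 126 178 0 8
```

```text
clk 30.7833 foot_g [ -3.  131.2 137.4] F_g [-0.7 -0.7 -0.8] M_g [-0.05 -0.43  0.03] w -0.0 rot [-2.685  0.     1.385] pos [613.1 -55.8 290.6]
tcp_g [ -2.9 129.5 263. ] total [-36.2   3.7 -76.9] per row [-4.52  0.46 -9.61] turn [ 0.0003 -0.0003 -0.0013]
```

View pics/k1.png

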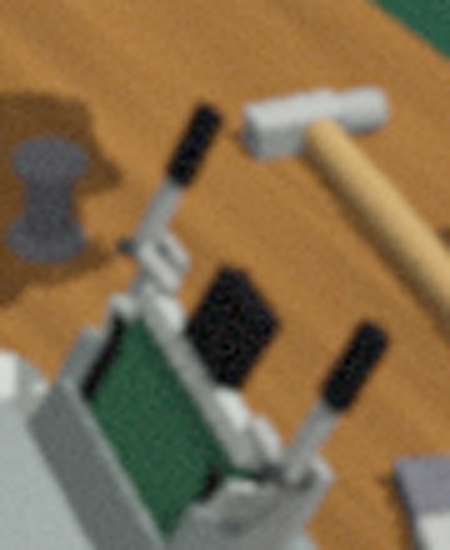

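Request:
step_arm:
  deltas:
    - [[0,-4.5,0.5,-9.6,0,0,0],[0,-4.5,0.5,-9.6,0,0,0],[0,-4.5,0.5,-9.6,0,0,0],[0,-4.5,0.5,-9.6,0,0,0],[0,-4.5,0.5,-9.6,0,0,0],[0,-4.5,0.5,-9.6,0,0,0],[0,-4.5,0.5,-9.6,0,0,0],[0,-4.5,0.5,-9.6,0,0,0],[0,0,0,0,0,0,0]]

```text
clock: 31.58
eef_pos: [576.4, -57.6, 216.0]
tool_rot: [-2.687, 0.004, 1.377]
force: [-0.4, -0.2, -0.3]
width: 0.2
```

Request:
step_arm:
  deltas:
    - [[0,-0.8,-3.9,0,0,0,0],[0,-0.8,-3.9,0,0,0,0],[0,-0.8,-3.9,0,0,0,0],[0,-0.8,-3.9,0,0,0,0],[0,-0.8,-3.9,0,0,0,0],[0,0,0,0,0,0,0],[0,0,0,0,0,0,0]]

```text
clock: 32.17
eef_pos: [573.8, -77.6, 216.3]
tool_rot: [-2.69, 0.004, 1.377]
force: [-0.3, 0.4, 0.6]
width: -0.1
```

```bash
python3 st.py;python3 go.py -1.7 100 178 0 1
```

```text
clk 32.1667 foot_g [ -0.6 102.1  55.6] F_g [-0.6  0.3  0.4] M_g [-0.03 -0.45  0.02] w -0.1 rot [-2.69   0.004  1.377] pos [573.8 -77.6 216.3]
tcp_g [ -0.8 102.8 179.6] total [-2.  -2.5 -1.1] per row [-2.03 -2.47 -1.09] turn [ 0.0039  0.001  -0.0056]
```

Request:
step_arm:
  deltas:
    - [[0,-0.4,-2,0,0,0,0],[0,-0.4,-2,0,0,0,0],[0,0,0,0,0,0,0],[0,0,0,0,0,0,0]]

```text
clock: 32.5
eef_pos: [573.2, -80.3, 216.3]
tool_rot: [-2.69, 0.002, 1.378]
force: [2.1, 4.8, 2.7]
width: -0.2
```

```bash
python3 st.py k2;python3 go.py -1.7 100 178 0 1
```

```text
clk 32.5 foot_g [-0.6 99.6 55.6] F_g [-0.2  5.1  2.9] M_g [ 0.91 -0.32 -0.04] w -0.2 rot [-2.690e+00  2.000e-03  1.378e+00] pos [573.2 -80.3 216.3]
tcp_g [ -0.8 100.1 179.6] total [-1.5  0.2 -1.1] per row [-1.5   0.2  -1.07] turn [ 0.0023  0.0013 -0.0064]
```

View pics/k2.png

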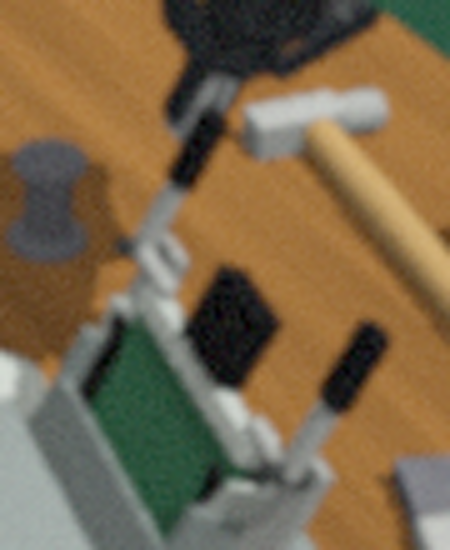

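Request:
step_arm:
  deltas:
    - [[0,-0.4,-2,0,0,0,0],[0,-0.4,-2,0,0,0,0],[0,0,0,0,0,0,0],[0,0,0,0,0,0,0]]

```text
clock: 32.88
eef_pos: [573.2, -80.9, 216.4]
tool_rot: [-2.69, -0.004, 1.379]
force: [3.3, 11.0, 5.3]
width: 0.0
```

```bash
python3 st.py
```

```text
clk 32.8833 foot_g [-0.6 99.5 55.7] F_g [-1.4 11.4  5.3] M_g [ 2.28 -0.26 -0.01] w 0.0 rot [-2.69  -0.004  1.379] pos [573.2 -80.9 216.4]
```

Request:
step_arm:
  deltas:
    - [[0,-0.4,-2,0,0,0,0],[0,-0.4,-2,0,0,0,0],[0,0,0,0,0,0,0],[0,0,0,0,0,0,0]]

```text
clock: 33.22
eef_pos: [573.1, -81.1, 216.5]
tool_rot: [-2.689, -0.01, 1.381]
force: [4.2, 16.4, 6.2]
width: -0.3
```

```bash
python3 st.py; python3 go.py 0 0 0 0 1
```

```text
clk 33.2167 foot_g [-0.7 99.9 55.8] F_g [-1.9 16.9  5.9] M_g [ 3.59 -0.12 -0.06] w -0.3 rot [-2.689 -0.01   1.381] pos [573.1 -81.1 216.5]
tcp_g [ -0.9  99.2 179.8] total [ -96.1  -81.9 -162. ] per row [ -96.12  -81.86 -161.96] turn [-0.0094  0.0035 -0.0089]
```

The left lever is against its stop: force rose from 5 to 17 N with only 0.9 mm of motion. Now the same check on the right.

Request:
step_arm:
  deltas:
    - [[0,1.6,8,0,0,0,0],[0,2.4,12,0,0,0,0],[0,2.4,12,0,0,0,0],[0,5,0,11,0,0,0],[0,5,0,11,0,0,0],[0,5,0,11,0,0,0],[0,5,0,11,0,0,0],[0,5,0,11,0,0,0],[0,5,0,11,0,0,0],[0,5,0,11,0,0,0]]

```text
clock: 34.05
eef_pos: [612.7, -57.5, 293.2]
tool_rot: [-2.688, 0.005, 1.377]
force: [-0.9, -0.3, 0.2]
width: -0.2
```

```bash
python3 go.py -1.7 -132 265 0 11
```

```text
tcp_g [ -3.8 130.3 263.7] total [-4.940e+01 -2.576e+02  2.000e-01] per row [-4.490e+00 -2.342e+01  2.000e-02] turn [ 0.0005 -0.     -0.0005]
```

Request:
step_arm:
  deltas:
    - [[0,-4.5,-23.4,0,0,0,0],[0,-4.5,-23.4,0,0,0,0],[0,-4.5,-23.4,0,0,0,0],[0,-4.5,-23.4,0,0,0,0],[0,-4.5,-23.4,0,0,0,0],[0,-4.5,-23.4,0,0,0,0],[0,-4.5,-23.4,0,0,0,0],[0,-4.5,-23.4,0,0,0,0],[0,-4.5,-23.4,0,0,0,0],[0,-4.5,-23.4,0,0,0,0]]

```text
clock: 34.88
eef_pos: [567.1, -292.4, 292.7]
tool_rot: [-2.688, 0.005, 1.377]
force: [0.1, -0.8, -0.5]
width: -0.2
```

Request:
step_arm:
  deltas:
    - [[0,-4.5,-23.4,0,0,0,0],[0,0,0,0,0,0,0],[0,0,0,0,0,0,0]]

```text
clock: 35.13
eef_pos: [562.0, -316.5, 292.6]
tool_rot: [-2.688, 0.005, 1.374]
force: [0.1, 0.6, 0.2]
width: -0.1
```

```bash
python3 go.py -1.7 -128 178 0 8
```

```text
tcp_g [  -2.2 -133.6  263.8] total [-35.3  12.9 -77.3] per row [-4.41  1.61 -9.67] turn [ 0.0007 -0.0002 -0.0003]
```

Request:
step_arm:
  deltas:
    - [[0,-4.4,1.3,-9.7,0,0,0],[0,-4.4,1.3,-9.7,0,0,0],[0,-4.4,1.3,-9.7,0,0,0],[0,-4.4,1.3,-9.7,0,0,0],[0,-4.4,1.3,-9.7,0,0,0],[0,-4.4,1.3,-9.7,0,0,0],[0,-4.4,1.3,-9.7,0,0,0],[0,-4.4,1.3,-9.7,0,0,0],[0,0,0,0,0,0,0]]

```text
clock: 35.88
eef_pos: [527.2, -301.8, 213.7]
tool_rot: [-2.685, 0.002, 1.379]
force: [0.0, -0.1, 0.0]
width: -0.4
```

Request:
step_arm:
  deltas:
    - [[0,0.8,3.9,0,0,0,0],[0,0.8,3.9,0,0,0,0],[0,0.8,3.9,0,0,0,0],[0,0.8,3.9,0,0,0,0],[0,0.8,3.9,0,0,0,0],[0,0.4,2,0,0,0,0],[0,0,0,0,0,0,0],[0,0,0,0,0,0,0]]

```text
clock: 36.55
eef_pos: [532.5, -282.6, 215.6]
tool_rot: [-2.689, 0.003, 1.378]
force: [0.2, 0.2, -0.3]
width: -0.4
```

```bash
python3 st.py;python3 go.py -1.7 -100 178 0 1
```

```text
clk 36.55 foot_g [  -0.3 -106.9   55. ] F_g [ 0.2  0.3 -0.2] M_g [-0.04 -0.53 -0.01] w -0.4 rot [-2.689  0.003  1.378] pos [ 532.5 -282.6  215.6]
tcp_g [  -0.5 -106.3  179. ] total [-0.3  6.4 -0.4] per row [-0.26  6.44 -0.4 ] turn [ 0.0034  0.0009 -0.0058]
```

Request:
step_arm:
  deltas:
    - [[0,0.5,2.5,0,0,0,0],[0,0.5,2.5,0,0,0,0],[0,0.4,2,0,0,0,0],[0,0,0,0,0,0,0],[0,0,0,0,0,0,0]]

```text
clock: 36.97
eef_pos: [532.4, -282.2, 215.8]
tool_rot: [-2.691, 0.015, 1.376]
force: [-0.8, -13.3, -2.8]
width: -0.1
```

```bash
python3 st.py
```

```text
clk 36.9667 foot_g [  -0.3 -107.7   55.2] F_g [  2.9 -13.2  -1.7] M_g [-2.51 -1.01  0.02] w -0.1 rot [-2.691  0.015  1.376] pos [ 532.4 -282.2  215.8]
```

Request:
step_arm:
  deltas:
    - [[0,0.5,2.5,0,0,0,0],[0,0.5,2.5,0,0,0,0],[0,0,0,0,0,0,0],[0,0,0,0,0,0,0]]

```text
clock: 37.3
eef_pos: [532.5, -281.9, 216.0]
tool_rot: [-2.692, 0.023, 1.375]
force: [-1.9, -20.7, -4.1]
width: 0.3
```

```bash
python3 st.py
```

```text
clk 37.3 foot_g [  -0.2 -108.3   55.3] F_g [  3.8 -20.6  -2.7] M_g [-4.25 -1.37  0.04] w 0.3 rot [-2.692  0.023  1.375] pos [ 532.5 -281.9  216. ]
```

Right lever is at its stop too: 13 to 21 N with no motion. I'll back off clear of everything and do a final look.

Request:
step_arm:
  deltas:
    - [[0,-1.6,-8,0,0,0,0],[0,-2.4,-12,0,0,0,0],[0,-2.4,-12,0,0,0,0],[0,-2.4,-14,12,0,0,0],[0,0,-20,20,0,0,0],[0,0,-25,25,0,0,0],[0,-10,-30,20,0,0,0],[0,-10,-30,10,0,0,0],[0,-10,-30,0,0,0,0],[0,0,-30,0,0,0,0]]

```text
clock: 38.13
eef_pos: [493.9, -483.9, 304.6]
tool_rot: [-2.69, 0.004, 1.375]
force: [0.8, -2.1, -0.0]
width: 0.0
```

Request:
step_arm:
  deltas:
    - [[0,0,-20,0,0,0,0],[0,0,0,0,0,0,0],[0,0,0,0,0,0,0],[0,0,0,0,0,0,0]]

```text
clock: 38.47
eef_pos: [496.3, -500.8, 302.2]
tool_rot: [-2.689, 0.001, 1.378]
force: [0.8, 0.4, -0.7]
width: 0.2
```

```bash
python3 meas.py m1; python3 st.py
python3 - <<'E'
from h import *
im,d=ctrl.get_image("top");cv2.imwrite("pics/final_top.png",im[:,:,::-1])
E
```

```text
top L area 74 cen [352.1 198. ] pred [352.  197.9] axis th 0.0 in-plane y,z [ 83.7 175.9] pos th -0.005
top R area 73 cen [415.2 212.2] pred [415.3 212.1] axis th 0.02 in-plane y,z [-83.8 175.4] pos th -0.003
side L area 79 cen [348.9 219.8] pred [349.3 218.3] axis th 0.01 in-plane y,z [ 82.2 172.8] pos th -0.033
side R area 111 cen [380.4 262.9] pred [380.5 261.6] axis th -0.04 in-plane y,z [-85.9 173.8] pos th 0.033
clk 38.5667 foot_g [ -31.  -327.1  136.9] F_g [-0.1 -0.  -0.1] M_g [-0.   -0.47 -0.01] w 0.2 rot [-2.69e+00  2.00e-03  1.38e+00] pos [ 497.  -500.1  302.7]
```

View pics/m1side.png

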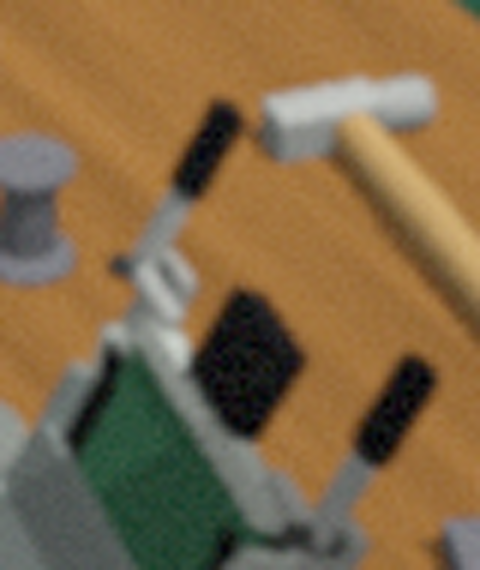

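View pics/m1top.png

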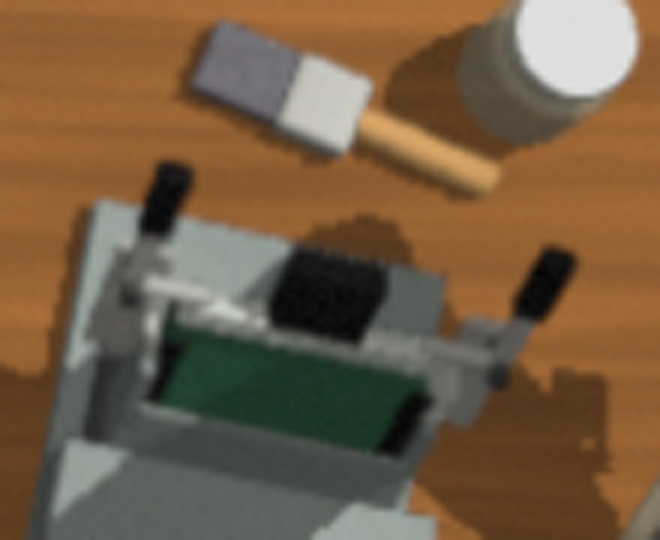

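View pics/final_top.png

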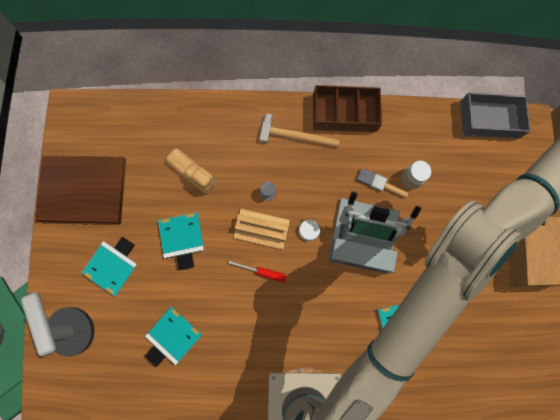

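Both levers now measure parallel with the guides: top view −0.005 and −0.003 rad, symmetric at ±83.7 mm. Noses are over the bar, nothing else has moved, and the robot is clear. I'm handing in.

```bash
python3 -c "
from cell import ctrl
print(ctrl.finish_job())"
```

```text
the job is handed in; nothing more can be done
None
```

The card is in the guides with both ejector levers swung in to their stops, and the job is handed in at about 38.6 s. No verdict was reported.

**What I did:**
- I lifted the dark green card out of the stand, leaving the turquoise look-alikes alone.
- I tilted it 26° and lowered it down the guides. The contacts took its weight at a foot height of about 4–6 mm, and I let go there with the levers still out.
- I swung each lever in by pinching its handle, then pushed each one against its stop with closed fingers.

**Last checks:**
- **Levers:** the top camera put them at −0.005 and −0.003 rad. Pushed against their stops with 17 N (left) and 21 N (right), they barely moved.
- **Card:** the lever noses lie over the bar in the pictures. I judged "fully home" from that and the lever angles; I did not measure the foot height separately.
- **Bench:** the other things stand where they were in the pictures, and the arm is clear of everything.

**Disagreements:**
- After the pinch swing alone, the left lever read 0.03–0.10 rad, so I pushed both levers to their stops.
- The side camera read about 4 mm off in y compared with the top camera and the robot, and gave lever angles of ±0.03 rad.
- The two stop contacts came out about 3 mm off-centre in robot coordinates, which the pictures do not show.

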